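Load and lock the pump-plate rack

ROBOT

A 6-joint arm with a two-finger parallel gripper is mounted at the origin on the work surface. World frame = base frame: x ahead of the robot, y to its left, z up, the work surface at z = 0. Lengths are in m, angles in degrees, forces in N, time in s.
With the tool pointing down it reaches from about 0.425 to 0.95 m from the base axis. Payload 3.5 kg.
Tool frame: the origin (TCP) lies midway between the tips of the shut fingers; the grasp point (between the pads) lies 19 mm behind it; z points along the fingers, y is the line along which they close (so a half turn about z gives the same grasp; the last joint's range is limited). The gripper opens to 85 mm and grips with 20 to 120 N. Pads are 22 mm wide; open, the fingers measure 114 mm over their backs; the gripper's body (76 mm by 85 mm) begins 54 mm behind the grasp point. The pads swing forward as they close: fully open they stand 13 mm farther back than shut.
Start: joints at [-84.626, 16.404, 90.338, -0, 73.258, -8.594], TCP at [0.163, -0.655, 0.231] pointing down, gripper open.
Joint ranges: [-158.93, 158.93], [-51.34, 127.21], [12.03, 142.37], [-87.48, 267.48], [13.55, 161.25], [-162.69, 162.69]. Speed limits (degrees/s): [159.86, 159.86, 180, 180, 180, 180].

INTERFACE

Orientations are given as [roll, pitch, yaw] about the fixed x, y, z axes, in that order (R = Rz(yaw) Ry(pitch) Rx(roll)).
In Python, from rig import env, optics gives the robot as it stands.
- The arm moves only by the tool arm_command, never from a script. Its argument "steps" is a list of rows, each an object of numbers: "dx", "dy", "dz": the shift along the tool's x, y, z in mm; "wx", "wy", "wz": the turn, a rotation vector about the tool's x, y, z in rad. A call has 1 to 12 rows; each row is the pose to reach, as a shift and turn from the pose commanded when the call began, along the tool's axes at that moment; what a row does not reach only later rows make up. A row lasts 1/10 s, in which the tool goes at most 50 mm and 8.59 degrees, less where a joint would pass 70% of its speed; a pose out of reach is approached as far as the arm can. A call with a gripper value outside its range is refused whole. "claw" is the finger opening in mm, from 0 to 85.4, set as the call begins (left out, the last holds). The fingers move at their own pace and stop on an object; "grip_force" is the grip in N (left out, the last holds). Time passes only in rows, so rows that repeat a pose let the fingers close. It gives the time, the measured TCP pose, the force, the opening and the grip force at its end, in the units of the state.
- env.read_state(): the state, without advancing time (a new reading comes with each control period).
- optics.camera(name): name is "side" or "top"; returns a dict with "img" (400x640x3 uint8, red, green, blue), "fx", "fy", "cx", "cy" (pixels), "rvec" (rotation vector, rad) and "tvec" (3), from world to camera coordinates, as OpenCV has them. Camera axes: x right, y down, z forward; pixel columns grow to the right and rows downward; lengths in m; the calibration is good to about 2 mm. A picture is of the moment at which its call begins. There is no depth.
- env.hand_in(): hands the job in; it is judged then, once.
The state is a dict: "clock": time; "joint_pos": joint angles; "joint_vel": joint speeds; "effort": joint torques, N m; "eef_pos": TCP position; "orientation": TCP orientation; "contact_force": force on the tool from outside, world axes, zero at the start; "moment": the same for the moment, N m; "grip_width": finger opening in m; "grip_force": force on a finger pad.
Only numpy, scipy, OpenCV 4.12 (cv2) and the standard library are available. Lean on these libraries where they do the work, as an engineer would, in place of code of your own. Each camera call takes 0.05 s, during which the arm holds its last target. There are 200 camera calls.

TASK

Get the pump's valve plates ready for the parts washer. First take the wrench off the slotted green rack, then stand every aluminium plate from the bench on a short edge in the rack, fully down in a slot of its own. When all are in, drive the rack's orange lock pin fully home with the mallet (strike it with the mallet only, not with the gripper), and finish with both wrench and mallet put away in the red tray, without knocking over or shoving the other things on the bench.

Things in the scene. Friction and masses are not known exactly. Their poses are not given: they have to be found in the camera images.
- rack: Fixed rack: black base 250 (x) x 240 (y) x 12 mm with five thick green walls, 84 mm long in y, end stops 48 mm high. The 4 slots between them run along y and lean 20 deg, tops to +x. Slots: 42 mm apart in x, 17 mm wide, 33 mm deep plus a V mouth between the gabled wall tops, 53 mm up. Origin: bench level, middle of the slotted part. The lock pin stands in a steel boss at y = 125 mm.
- slot0 (a point): Slot 0 of the rack (nearest the robot): the point where the centre of a plate rests when it stands in this slot on a short edge, 61 mm above the bench; its long axis then leans 20 deg from vertical (up to 10 more in the clearance), top to the rack's +x. The slot's floor is 52 mm below along that line.
- slot1 (a point): Slot 1 of the rack (between): the point where the centre of a plate rests when it stands in this slot on a short edge, 61 mm above the bench; its long axis then leans 20 deg from vertical (up to 10 more in the clearance), top to the rack's +x. The slot's floor is 52 mm below along that line.
- slot2 (a point): Slot 2 of the rack (between): the point where the centre of a plate rests when it stands in this slot on a short edge, 61 mm above the bench; its long axis then leans 20 deg from vertical (up to 10 more in the clearance), top to the rack's +x. The slot's floor is 52 mm below along that line.
- slot3 (a point): Slot 3 of the rack (farthest from the robot): the point where the centre of a plate rests when it stands in this slot on a short edge, 61 mm above the bench; its long axis then leans 20 deg from vertical (up to 10 more in the clearance), top to the rack's +x. The slot's floor is 52 mm below along that line.
- plate0: Aluminium valve plate, 100 (its x) x 60 (its y) x 12 mm (its z), about 0.18 kg, black-and-brass port and bolt holes on both faces; lies flat on the bench. Origin at its centre. Either short edge may go down, either face to the front. It may be absent.
- plate1: Aluminium valve plate, 100 (its x) x 60 (its y) x 12 mm (its z), about 0.18 kg, black-and-brass port and bolt holes on both faces; lies flat on the bench. Origin at its centre. Either short edge may go down, either face to the front. It may be absent.
- plate2: Aluminium valve plate, 100 (its x) x 60 (its y) x 12 mm (its z), about 0.18 kg, black-and-brass port and bolt holes on both faces; lies flat on the bench. Origin at its centre. Either short edge may go down, either face to the front. It may be absent.
- plate3: Aluminium valve plate, 100 (its x) x 60 (its y) x 12 mm (its z), about 0.18 kg, black-and-brass port and bolt holes on both faces; lies flat on the bench. Origin at its centre. Either short edge may go down, either face to the front. It may be absent.
- wrench: Steel combination wrench, lying along its x across the rack's walls; 197 mm long, 11 mm thick, its shaft 16 mm wide between the ends (x -65 to 65 mm), ends 26 to 34 mm wide. Origin: underside, middle of the shaft. 0.2 kg.
- mallet: Mallet with a black rubber head with an orange band (upright cylinder, diameter 52 mm, 72 mm tall) that stands on its lower striking face; the flat-sided wooden handle (18 mm wide, 28 mm high) sticks out level along the mallet's -x, from the head to x = -155 mm, its middle 36 mm above the underside. Origin: centre of the lower striking face. About 0.28 kg.
- mallet_grip (a point): Point in the middle of the mallet's handle, 50 mm from the head's axis and 36 mm above the lower striking face.
- pin (a joint): How far the lock pin is driven down, m: 0 to 0.003 at the start, 0.015 fully home. It is stiff (about 5 N) and stays where it is left.
- pin_top (a point): Centre of the top of the pin's orange cap (diameter 30 mm), moves with the pin; about 58 mm above the bench when up, 43 mm when home.
- tray: Fixed red tray, 270 (x) x 160 (y) x 30 mm, walls and floor 5 mm, open on top. Origin: centre of its underside.
- socket: Steel socket, diameter 30, 40 mm tall, in front of the rack, leave alone. Origin: centre of underside.
- fitting: Brass fitting, diameter 36, 34 mm tall, beyond the plates, leave alone. Origin: centre of underside.
- spacer: Dark steel spacer ring, outer diameter 60, 14 mm tall, leave alone. Origin: centre of underside.
Mind the look-alikes: they are no part of the job. What is shaped like the plate3 but blue is not meant. What is shaped like the plate1 but brown is not meant.

How it is judged:
By the outcome, as a careful person would: the job done as asked, in the order asked, and still so for the second after the job is handed in, with the robot touching nothing.
Of plate0, plate1, plate2, plate3 only 2 to 4 are there at a start; the rules pass over those that are not, and their reading is None.
At some moment in a run one of plate0, plate1, plate2, plate3, mallet may be knocked a few centimetres aside while the robot is not near it.
It also fails if it takes over 210 s, if anything falls off the work surface, if the arm or the gripper's body presses on something with over 40 N, if the wrist force passes 120 N, or if a joint passes its speed limit or range.

## Working session

There is one attempt and no reset: what is moved stays moved. The work goes in short steps, Python scripts to look and compute and a tool call to move; the robot and the scene stay as the last step left them, time stands still between calls to the robot, and variables do not carry over. Pictures are saved under pics/ and viewed, at most 14 in all, crops included, and the job is handed in when it is done.

Besides the shell and the picture viewer there is one more tool, called after "Emit:" as a command line: name --argument value ..., lists and objects as JSON in quotes. arm_command: Moves the arm, as the interface text tells. Its arguments: {"type":"object","properties":{"steps":{"type":"array","items":{"type":"object","properties":{"dx":{"type":"number"},"dy":{"type":"number"},"dz":{"type":"number"},"wx":{"type":"number"},"wy":{"type":"number"},"wz":{"type":"number"}}}},"claw":{"type":"number"},"grip_force":{"type":"number"}},"required":["steps"]}

```bash
ls; mkdir -p pics; cat > h.py <<'E'
import numpy as np, cv2
from rig import env, optics
from scipy.spatial.transform import Rotation as Ro
def cam(n):
    c=optics.camera(n); c['K']=np.array([[c['fx'],0,c['cx']],[0,c['fy'],c['cy']],[0,0,1.]])
    c['R']=cv2.Rodrigues(np.array(c['rvec'],float))[0]; c['t']=np.array(c['tvec'],float).ravel(); return c
def ray(c,p):
    d=c['R'].T@np.linalg.solve(c['K'],[p[0],p[1],1.]); return -c['R'].T@c['t'], d/np.linalg.norm(d)
def atz(c,p,z):
    o,d=ray(c,p); return o+d*(z-o[2])/d[2]
def tri(a,pa,b,pb):
    o1,d1=ray(a,pa);o2,d2=ray(b,pb)
    s=np.linalg.lstsq(np.c_[d1,-d2],o2-o1,rcond=None)[0]
    q,r=o1+s[0]*d1,o2+s[1]*d2
    return (q+r)/2,np.linalg.norm(q-r)
def proj(c,P): return cv2.projectPoints(np.array(P,float).reshape(-1,3),np.array(c['rvec'],float),c['t'],c['K'],None)[0].reshape(-1,2)
def save(c,name,crop=None,s=1):
    im=c['img']
    if crop: x0,y0,x1,y1=crop; im=im[y0:y1,x0:x1]
    cv2.imwrite('pics/'+name,cv2.resize(im[:,:,::-1],None,fx=s,fy=s,interpolation=cv2.INTER_CUBIC))
E
python3 - <<'E'
from h import *
import pickle
print(env.read_state())
for n in('top','side'):
    c=cam(n);save(c,n+'0.png',s=1.25);pickle.dump(c,open(n+'0.pkl','wb'));print(n,c['fx'],c['R'],c['t'],-c['R'].T@c['t'])
E
```

```text
pics
{'clock': 0.0, 'joint_pos': array([-8.46264667e+01,  1.64544206e+01,  9.04235410e+01,  1.01692460e-03,
        7.32589968e+01, -8.59433205e+00]), 'joint_vel': array([-0.02039504, -0.10110017, -0.00821994, -0.08764948,  0.08243627,
        0.01318671]), 'effort': array([-9.38400553e-04, -4.05984735e+01, -2.92627341e+01, -1.63967325e-04,
        5.80900771e-03,  1.37245803e-05]), 'eef_pos': array([ 0.1629003 , -0.65436417,  0.22992885]), 'orientation': array([-1.79864725e+02, -2.14288996e-02,  1.39675460e+01]), 'contact_force': array([ 0.14405158, -0.41337941,  0.24594242]), 'moment': array([-0.07440563,  0.05231249, -0.02423869]), 'grip_force': 0.0, 'grip_width': 0.08552892758117364}
top 373.8819156309813 [[-2.47307076e-03 -9.99996202e-01 -1.21687507e-03]
 [-9.82123722e-01  2.65790907e-03 -1.88217775e-01]
 [ 1.88220294e-01  7.29646003e-04 -9.82126564e-01]] [0.03070095 0.51083176 0.92511678] [0.32765017 0.02866808 1.00476674]
side 381.7601212659196 [[-0.91227887 -0.40956054  0.00272624]
 [-0.23707149  0.52261545 -0.81894457]
 [ 0.3339826  -0.74775214 -0.57386616]] [0.47007328 0.16255099 0.83700295] [0.1878297  0.73344255 0.61216639]
```

View pics/top0.png

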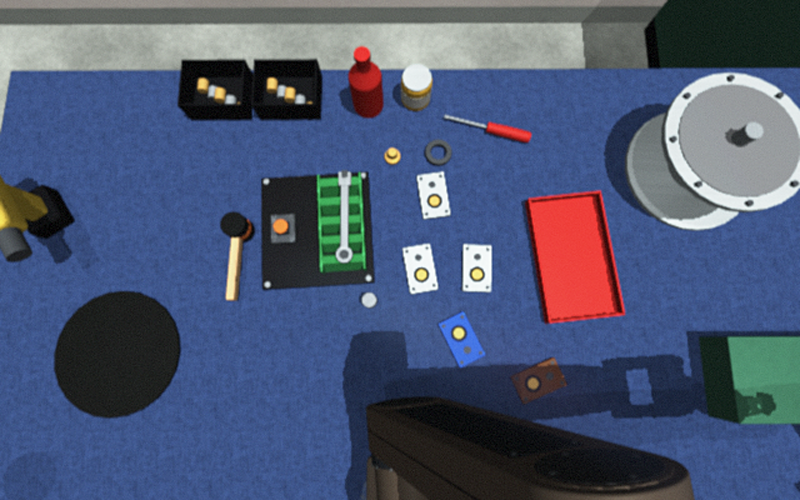

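View pics/side0.png

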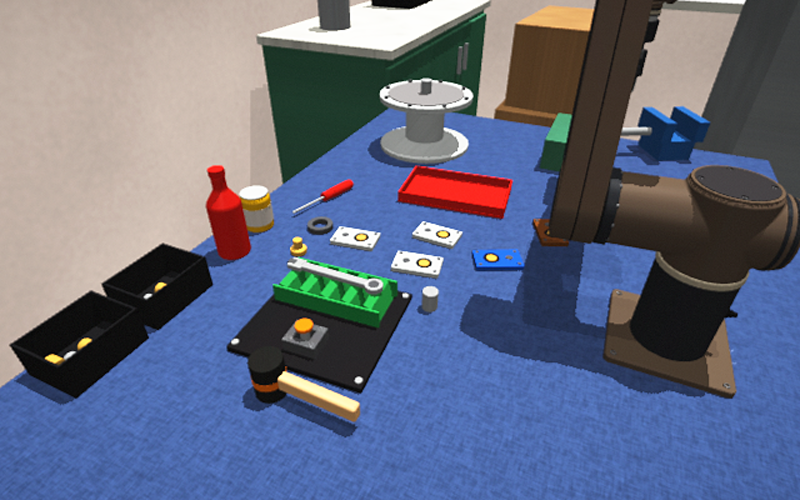

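The top view shows three white plates at (434,195), (420,268) and (477,268), the wrench across the rack at (345,215), and the mallet head at (236,225). The tray is at (575,257), and the blue and brown decoys are lower in the picture. I'll enlarge crops for accurate pixels.

```bash
python3 - <<'E'
from h import *
import pickle
t=pickle.load(open('top0.pkl','rb'));s=pickle.load(open('side0.pkl','rb'))
save(t,'t1.png',(170,125,400,255),3.4); save(s,'s1.png',(170,150,370,340),3)
E
```

```text
(no output)
```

View pics/t1.png

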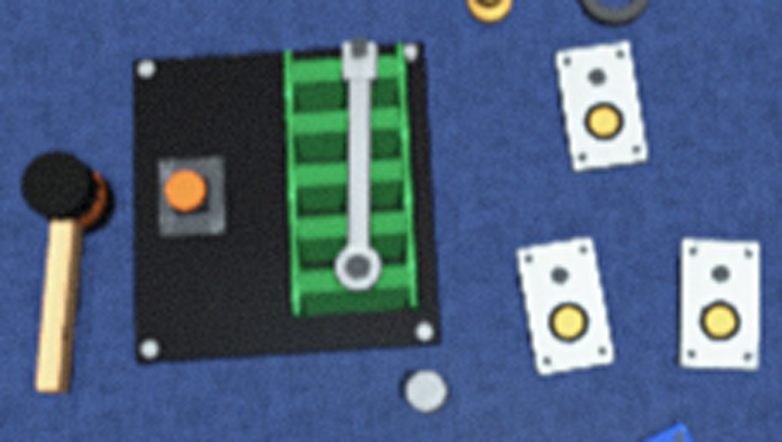

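View pics/s1.png

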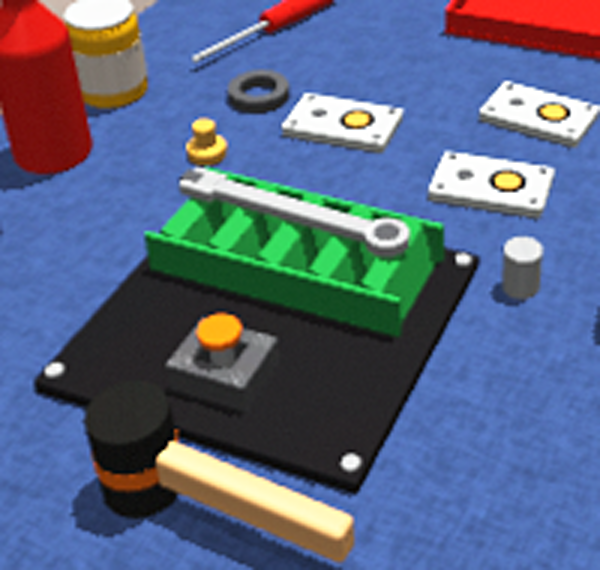

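The crops give plate corners, port centres, the pin cap at (185,190) top and (218,328) side, the wrench ring at (358,266) top and (387,235) side, and the mallet head. I'll triangulate these.

```bash
cat > m.py <<'E'
from h import *
import pickle
np.set_printoptions(precision=4,suppress=True)
t=pickle.load(open('top0.pkl','rb'));s=pickle.load(open('side0.pkl','rb'))
T=lambda x,y:((x+.5)/3.4-.5+170,(y+.5)/3.4-.5+125)
S=lambda x,y:((x+.5)/3-.5+170,(y+.5)/3-.5+150)
F=lambda x,y:((x+.5)/1.25-.5,(y+.5)/1.25-.5)
for n,a,b in [('portA',(603,120),(357,119)),('portB',(568,321),(508,181)),('portC',(720,320),(553,112)),('pin',(185,190),(218,328)),
 ('ring',(358,266),(387,235)),('jaw',(359,43),(184,182)),('head',(57,185),(127,408)),('base_c+-',(148,348),(350,462)),('base--',(424,331),(463,259)),('base++',(146,68),(54,370)),('Acorn',(556,52),(303,93))]:
    print(n,*tri(t,T(*a),s,S(*b)))
def rect(n,cs,z,f=T):
    P=np.array([atz(t,f(*c),z) for c in cs]);print(n,P.mean(0)[:2],'up-dir yaw',[np.degrees(np.arctan2(*(P[i]-P[j])[1::-1])) for i,j in((0,3),(1,2))],'left',[np.degrees(np.arctan2(*(P[i]-P[j])[1::-1])) for i,j in((0,1),(3,2))],'len',[np.linalg.norm(P[i]-P[j]) for i,j in((0,3),(1,2),(0,1),(3,2))])
rect('A',[(556,52),(629,42),(647,160),(576,171)],.012)
rect('B',[(517,249),(592,238),(612,362),(540,375)],.012)
rect('C',[(682,239),(759,242),(757,370),(680,367)],.012)
rect('rackscrews',[(146,68),(411,51),(425,331),(149,348)],.012)
rect('rackbase',[(134,62),(424,44),(440,344),(138,362)],.012)
rect('tray',[(528,200),(600,192),(623,313),(548,322)],.03,F)
print('mallet head',atz(t,T(57,185),.072),'handle end',atz(t,T(52,390),.05), atz(t,T(64,222),.05))
for n,p in [('socket',(426,391))]: print(n,atz(t,T(*p),.04))
print('fitting',atz(t,F(392,155),.034))
E
python3 m.py
```

```text
portA [ 0.628  -0.0498  0.0107] 0.0004588270914456038
portB [ 0.4635 -0.0195  0.0096] 0.0007507820926286645
portC [ 0.4644 -0.1394  0.0092] 3.183148771956885e-05
pin [0.5607 0.2761 0.0557] 0.0020024320694478344
ring [0.4996 0.1414 0.0578] 0.00021125866191614112
jaw [0.6797 0.145  0.0538] 0.0020197911026551287
head [0.5623 0.37   0.07  ] 0.003969088657286482
base_c+- [0.4432 0.3101 0.0131] 0.0004903558898415384
base-- [0.4563 0.0941 0.0119] 0.0008377119701893821
base++ [0.6734 0.3237 0.0119] 0.0005304001740469804
Acorn [ 0.6662 -0.0119  0.0533] 0.009538541043001779
A [ 0.6399 -0.049 ] up-dir yaw [np.float64(8.53590303908001), np.float64(7.084690462258972)] left [np.float64(98.01101801122317), np.float64(98.90177783720898)] len [np.float64(0.10177834253837514), np.float64(0.10088452035486167), np.float64(0.060624793832586954), np.float64(0.05806845979029544)]
B [ 0.476  -0.0172] up-dir yaw [np.float64(9.924094114391599), np.float64(8.124386721871518)] left [np.float64(98.34203488346336), np.float64(100.0765307125038)] len [np.float64(0.10181230565697044), np.float64(0.10004038581567228
[... 734 characters left out ...]
49661735925), np.float64(3.455230419399706)] left [np.float64(93.56910964532128), np.float64(93.27798619521964)] len [np.float64(0.24673820278735542), np.float64(0.24794008502256737), np.float64(0.237871131547283), np.float64(0.2366559982430658)]
tray [ 0.5002 -0.344 ] up-dir yaw [np.float64(5.877523754007994), np.float64(5.624496501445628)] left [np.float64(96.38657430247433), np.float64(96.57656052484693)] len [np.float64(0.26276173666119385), np.float64(0.2622531511269731), np.float64(0.15839974742157178), np.float64(0.15724705108882714)]
mallet head [0.5599 0.3683 0.072 ] handle end [0.4072 0.3699 0.05  ] [0.5361 0.369  0.05  ]
socket [0.4066 0.0902 0.04  ]
fitting [0.7244 0.0425 0.034 ]
```

Heights check out: plate tops are about 10 to 12 mm, the pin cap 56 mm and the wrench 58 mm. Next I'll locate the slots by projecting candidate rack models, and add the move helper.

```bash
cat >> h.py <<'E'
def Rdown(yaw,tilt=0): # tool x along yaw (deg), z down, tilted forward by tilt about world-left axis
    return Ro.from_euler('z',yaw,degrees=True)*Ro.from_euler('y',-tilt,degrees=True)*Ro.from_euler('x',180,degrees=True)
def go(*targets):
    s=env.read_state(); p0=np.array(s['eef_pos']); R0=Ro.from_euler('xyz',s['orientation'],degrees=True)
    print('now',p0.round(4),np.array(s['orientation']).round(1),'F',np.array(s['contact_force']).round(1),'w',round(s['grip_width'],4),'gf',round(float(s['grip_force']),1),'t',round(s['clock'],1),'j',np.array(s['joint_pos']).round(0))
    for p,R in targets:
        d=R0.inv().apply(np.array(p)-p0)*1000; w=(R0.inv()*R).as_rotvec()
        print('d',d.round(1),'w',w.round(3),'rows',int(np.ceil(max(np.linalg.norm(d)/50,np.degrees(np.linalg.norm(w))/8.59)))) 
E
python3 - <<'E'
exec(open('m.py').read().split("for n,a,b")[0])
o=np.array([.5675,.151]);y=np.radians(3.5);ax=np.array([np.cos(y),np.sin(y)]);ay=np.array([-np.sin(y),np.cos(y)])
def loc(P): return np.array([(P[:2]-o)@ax,(P[:2]-o)@ay])*1000
for n,p in [('stopL far',(286,52)),('stopL near',(298,314)),('stopR far',(403,45)),('stopR near',(415,305))]: print(n,loc(atz(t,T(*p),.048)))
print([ (v,loc(atz(t,T(320,v),.053)).round(1)[0],loc(atz(t,T(320,v),.045)).round(1)[0],loc(atz(t,T(320,v),.012)).round(1)[0]) for v in (57,79,108,130,160,183,213,236,264,312)])
w=lambda X,Y,z:[*(o+X/1000*ax+Y/1000*ay),z]
big=cv2.resize(s['img'][210:270,210:325,::-1],None,fx=6.8,fy=6.8,interpolation=cv2.INTER_CUBIC)
bt=cv2.resize(t['img'][134:222,250:300,::-1],None,fx=6.5,fy=6.5,interpolation=cv2.INTER_CUBIC)
for off,col in ((0,(0,0,255)),(12,(255,0,0))):
  for k in range(5):
    for im,c,(x0,y0),f in ((big,s,(210,210),6.8),(bt,t,(250,134),6.5)):
      q=proj(c,[w((k-2)*42+off,-42,.053),w((k-2)*42+off,42,.053)])
      q=((q-[x0,y0]+.5)*f).astype(int); cv2.line(im,tuple(map(int,q[0])),tuple(map(int,q[1])),col,1)
H=max(big.shape[0],bt.shape[0]); 
cv2.imwrite('pics/ov_s.png',big);cv2.imwrite('pics/ov_t.png',bt);print(big.shape,bt.shape)
go(([.575,.143,.15],Rdown(1)),([.575,.143,.054],Rdown(1)))
E
```

```text
stopL far [109.0001  45.2618]
stopL near [-100.5636   42.6445]
stopR far [108.8945 -47.3292]
stopR near [-99.3263 -46.3965]
[(57, np.float64(101.3), np.float64(104.2), np.float64(116.3)), (79, np.float64(83.2), np.float64(86.0), np.float64(97.5)), (108, np.float64(59.6), np.float64(62.2), np.float64(72.8)), (130, np.float64(41.8), np.float64(44.2), np.float64(54.2)), (160, np.float64(17.7), np.float64(20.0), np.float64(29.1)), (183, np.float64(-0.6), np.float64(1.5), np.float64(10.1)), (213, np.float64(-24.2), np.float64(-22.4), np.float64(-14.6)), (236, np.float64(-42.2), np.float64(-40.5), np.float64(-33.4)), (264, np.float64(-64.0), np.float64(-62.5), np.float64(-56.1)), (312, np.float64(-100.9), np.float64(-99.6), np.float64(-94.6))]
(408, 782, 3) (572, 325, 3)
now [ 0.1629 -0.6544  0.23  ] [-179.9   -0.    14. ] F [-0.1 -0.4 -0.4] w 0.0853 gf 0.0 t 0.1 j [-85.  16.  90.   0.  73.  -9.]
d [ 592.3 -674.2   81.7] w [-0.002 -0.     0.226] rows 19
d [ 592.3 -674.   177.7] w [-0.002 -0.     0.226] rows 19
```

View pics/ov_s.png

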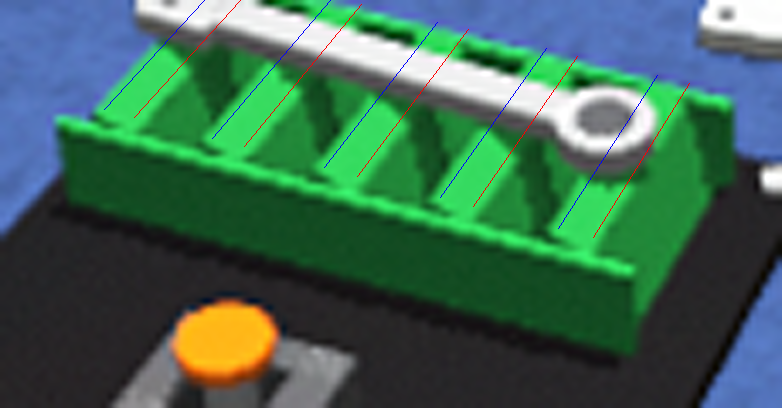

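View pics/ov_t.png

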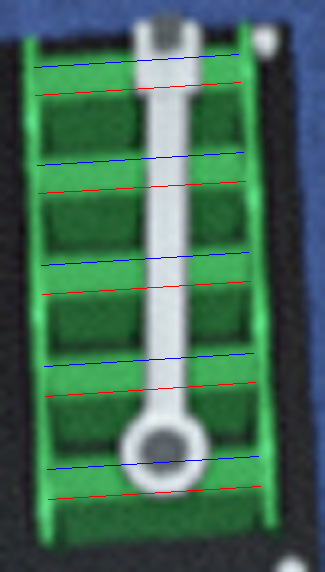

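The overlays show light strips from the walls' −x gable edges up to the ridges. That fits walls leaning from the base, with ridges about 17 mm to +x of the red lines. I'll grasp the wrench between two ridges.

Emit:
arm_command --steps '[{"dx": 615, "dy": -669, "dz": 50, "wz": 0.226}, {"dx": 615, "dy": -669, "dz": 50, "wz": 0.226}, {"dx": 615, "dy": -669, "dz": 50, "wz": 0.226}, {"dx": 615, "dy": -669, "dz": 50, "wz": 0.226}, {"dx": 615, "dy": -669, "dz": 50, "wz": 0.226}, {"dx": 615, "dy": -669, "dz": 50, "wz": 0.226}, {"dx": 615, "dy": -669, "dz": 50, "wz": 0.226}, {"dx": 615, "dy": -669, "dz": 50, "wz": 0.226}, {"dx": 615, "dy": -669, "dz": 50, "wz": 0.226}, {"dx": 615, "dy": -669, "dz": 50, "wz": 0.226}, {"dx": 615, "dy": -669, "dz": 50, "wz": 0.226}, {"dx": 615, "dy": -669, "dz": 50, "wz": 0.226}]' --claw 45 --grip_force 60

```text
invalid input at $.steps[0]: expected keys dx, dy, dz, wx, wy, wz
```

```bash
python3 -c "
from h import *
go(([.598,.1434,.15],Rdown(1)))"
```

```text
now [ 0.1629 -0.6544  0.23  ] [-179.9   -0.    14. ] F [-0.1 -0.4 -0.4] w 0.0853 gf 0.0 t 0.1 j [-85.  16.  90.   0.  73.  -9.]
d [ 614.8 -669.1   81.7] w [-0.002 -0.     0.226] rows 19
```

All six keys are needed in every row.

Emit:
arm_command --steps '[{"dx": 615, "dy": -669, "dz": 50, "wx": 0, "wy": 0, "wz": 0.226}, {"dx": 615, "dy": -669, "dz": 50, "wx": 0, "wy": 0, "wz": 0.226}, {"dx": 615, "dy": -669, "dz": 50, "wx": 0, "wy": 0, "wz": 0.226}, {"dx": 615, "dy": -669, "dz": 50, "wx": 0, "wy": 0, "wz": 0.226}, {"dx": 615, "dy": -669, "dz": 50, "wx": 0, "wy": 0, "wz": 0.226}, {"dx": 615, "dy": -669, "dz": 50, "wx": 0, "wy": 0, "wz": 0.226}, {"dx": 615, "dy": -669, "dz": 50, "wx": 0, "wy": 0, "wz": 0.226}, {"dx": 615, "dy": -669, "dz": 50, "wx": 0, "wy": 0, "wz": 0.226}, {"dx": 615, "dy": -669, "dz": 50, "wx": 0, "wy": 0, "wz": 0.226}, {"dx": 615, "dy": -669, "dz": 50, "wx": 0, "wy": 0, "wz": 0.226}, {"dx": 615, "dy": -669, "dz": 50, "wx": 0, "wy": 0, "wz": 0.226}, {"dx": 615, "dy": -669, "dz": 50, "wx": 0, "wy": 0, "wz": 0.226}]' --claw 45 --grip_force 60

```text
clock: 1.3
eef_pos: [0.4503, -0.127, 0.1981]
orientation: [180.0, -0.0, 1.0]
contact_force: [1.0, -0.9, 0.2]
grip_width: 0.0451
grip_force: 0.0
```

```bash
python3 -c "
from h import *
go(([.598,.1434,.15],Rdown(1)))"
```

```text
now [ 0.4503 -0.127   0.1981] [180.  -0.   1.] F [ 1.  -0.9  0.2] w 0.0451 gf 0.0 t 1.3 j [-28.  -9. 120.  -0.  68.  61.]
d [ 152.5 -267.8   48.1] w [ 0. -0.  0.] rows 7
```

Emit:
arm_command --steps '[{"dx": 152, "dy": -268, "dz": 45, "wx": 0, "wy": 0, "wz": 0}, {"dx": 152, "dy": -268, "dz": 45, "wx": 0, "wy": 0, "wz": 0}, {"dx": 152, "dy": -268, "dz": 45, "wx": 0, "wy": 0, "wz": 0}, {"dx": 152, "dy": -268, "dz": 45, "wx": 0, "wy": 0, "wz": 0}, {"dx": 152, "dy": -268, "dz": 45, "wx": 0, "wy": 0, "wz": 0}, {"dx": 152, "dy": -268, "dz": 45, "wx": 0, "wy": 0, "wz": 0}, {"dx": 152, "dy": -268, "dz": 45, "wx": 0, "wy": 0, "wz": 0}, {"dx": 152, "dy": -268, "dz": 45, "wx": 0, "wy": 0, "wz": 0}, {"dx": 152, "dy": -268, "dz": 45, "wx": 0, "wy": 0, "wz": 0}]'

```text
clock: 2.2
eef_pos: [0.5966, 0.1408, 0.153]
orientation: [180.0, 0.1, 1.0]
contact_force: [-0.1, -1.1, 0.7]
grip_width: 0.0451
grip_force: 0.0
```

```bash
python3 -c "
from h import *
go(([.598,.1434,.05],Rdown(1)))"
```

```text
now [0.5966 0.1408 0.153 ] [1.8e+02 1.0e-01 1.0e+00] F [-0.1 -1.1  0.7] w 0.0451 gf 0.0 t 2.2 j [  4.  13. 103.  -0.  64.  93.]
d [  1.6  -2.7 102.9] w [0.001 0.001 0.   ] rows 3
```

Emit:
arm_command --steps '[{"dx": 2, "dy": -2, "dz": 35, "wx": 0, "wy": 0, "wz": 0}, {"dx": 2, "dy": -2, "dz": 65, "wx": 0, "wy": 0, "wz": 0}, {"dx": 2, "dy": -2, "dz": 85, "wx": 0, "wy": 0, "wz": 0}, {"dx": 2, "dy": -2, "dz": 95, "wx": 0, "wy": 0, "wz": 0}, {"dx": 2, "dy": -2, "dz": 102, "wx": 0, "wy": 0, "wz": 0}, {"dx": 2, "dy": -2, "dz": 102, "wx": 0, "wy": 0, "wz": 0}, {"dx": 2, "dy": -2, "dz": 102, "wx": 0, "wy": 0, "wz": 0}]'

```text
clock: 2.9
eef_pos: [0.6, 0.1432, 0.0527]
orientation: [-180.0, -0.1, 1.0]
contact_force: [0.0, 0.3, 1.0]
grip_width: 0.045
grip_force: 0.0
```

Emit:
arm_command --steps '[{"dx": 0, "dy": 0, "dz": 0, "wx": 0, "wy": 0, "wz": 0}, {"dx": 0, "dy": 0, "dz": 0, "wx": 0, "wy": 0, "wz": 0}, {"dx": 0, "dy": 0, "dz": 0, "wx": 0, "wy": 0, "wz": 0}, {"dx": 0, "dy": 0, "dz": 0, "wx": 0, "wy": 0, "wz": 0}, {"dx": 0, "dy": 0, "dz": 0, "wx": 0, "wy": 0, "wz": 0}, {"dx": 0, "dy": 0, "dz": 0, "wx": 0, "wy": 0, "wz": 0}, {"dx": 0, "dy": 0, "dz": 0, "wx": 0, "wy": 0, "wz": 0}, {"dx": 0, "dy": 0, "dz": 0, "wx": 0, "wy": 0, "wz": 0}]' --claw 0 --grip_force 80

```text
clock: 3.7
eef_pos: [0.6, 0.1437, 0.0528]
orientation: [-180.0, -0.1, 1.0]
contact_force: [-2.1, -0.5, 6.0]
grip_width: 0.0137
grip_force: 79.8
```

Emit:
arm_command --steps '[{"dx": 0, "dy": 0, "dz": -15, "wx": 0, "wy": 0, "wz": 0}, {"dx": 0, "dy": 0, "dz": -40, "wx": 0, "wy": 0, "wz": 0}, {"dx": 0, "dy": 0, "dz": -70, "wx": 0, "wy": 0, "wz": 0}, {"dx": 0, "dy": 0, "dz": -100, "wx": 0, "wy": 0, "wz": 0}, {"dx": 0, "dy": 0, "dz": -100, "wx": 0, "wy": 0, "wz": 0}]'

```text
clock: 4.2
eef_pos: [0.6021, 0.144, 0.1571]
orientation: [-180.0, -0.6, 1.0]
contact_force: [0.6, 0.1, -0.9]
grip_width: 0.0132
grip_force: 79.0
```

```bash
python3 - <<'E'
from h import *
import pickle
yt=np.radians(6);c=np.array([.5,-.344]);g=c+np.array([np.cos(yt),np.sin(yt)])*.012-np.array([-np.sin(yt),np.cos(yt)])*.045
print(g); go(([*g,.15],Rdown(6)),([*g,.02],Rdown(6)))
a,b=cam('top'),cam('side'); pickle.dump((a,b),open('k1.pkl','wb'))
im=np.vstack([cv2.resize(a['img'][110:260,160:400],None,fx=2,fy=2),cv2.resize(b['img'][130:280,200:440],None,fx=2,fy=2)])
cv2.imwrite('pics/k1.png',im[:,:,::-1])
E
```

```text
[ 0.51663804 -0.38749914]
now [0.6021 0.144  0.1571] [-180.    -0.6    1. ] F [ 0.6  0.1 -0.9] w 0.0132 gf 79.0 t 4.2 j [  4.  13. 102.   0.  64.  93.]
d [-95.2 529.8   5.8] w [-0.    -0.01  -0.087] rows 11
d [-96.5 529.9 135.8] w [-0.    -0.01  -0.087] rows 12
```

View pics/k1.png

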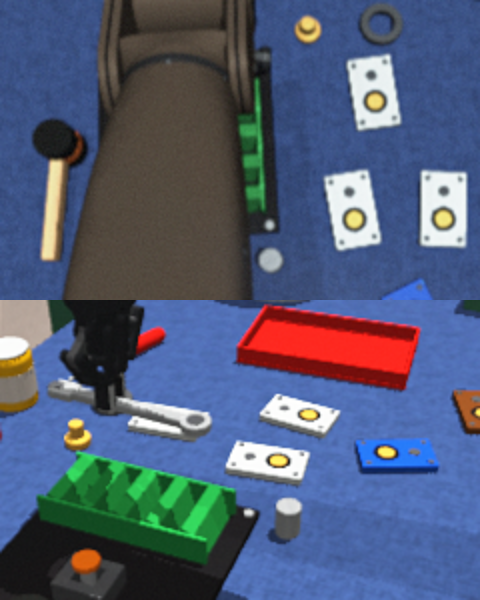

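The wrench is held level and the slots are clear. Now to the tray.

Emit:
arm_command --steps '[{"dx": -96, "dy": 525, "dz": 6, "wx": 0, "wy": -0.01, "wz": -0.087}, {"dx": -96, "dy": 525, "dz": 6, "wx": 0, "wy": -0.01, "wz": -0.087}, {"dx": -96, "dy": 525, "dz": 6, "wx": 0, "wy": -0.01, "wz": -0.087}, {"dx": -96, "dy": 525, "dz": 6, "wx": 0, "wy": -0.01, "wz": -0.087}, {"dx": -96, "dy": 525, "dz": 6, "wx": 0, "wy": -0.01, "wz": -0.087}, {"dx": -96, "dy": 525, "dz": 6, "wx": 0, "wy": -0.01, "wz": -0.087}, {"dx": -96, "dy": 525, "dz": 6, "wx": 0, "wy": -0.01, "wz": -0.087}, {"dx": -96, "dy": 525, "dz": 6, "wx": 0, "wy": -0.01, "wz": -0.087}, {"dx": -96, "dy": 525, "dz": 6, "wx": 0, "wy": -0.01, "wz": -0.087}, {"dx": -96, "dy": 525, "dz": 6, "wx": 0, "wy": -0.01, "wz": -0.087}, {"dx": -96, "dy": 525, "dz": 6, "wx": 0, "wy": -0.01, "wz": -0.087}, {"dx": -96, "dy": 525, "dz": 6, "wx": 0, "wy": -0.01, "wz": -0.087}]'

```text
clock: 5.5
eef_pos: [0.51, -0.3866, 0.1423]
orientation: [-179.9, 0.7, 5.7]
contact_force: [-0.5, 1.2, -3.1]
grip_width: 0.0134
grip_force: 79.1
```

```bash
python3 -c "
from h import *
go(([.5161,-.3825,.009],Rdown(6)))"
```

```text
now [ 0.51   -0.3866  0.1423] [-179.9    0.7    5.7] F [-0.5  1.2 -3.1] w 0.0134 gf 79.1 t 5.5 j [-46.  17.  99.  -1.  64.  38.]
d [  8.2  -3.1 133.2] w [-0.002  0.013 -0.005] rows 3
```

Emit:
arm_command --steps '[{"dx": 7, "dy": -3, "dz": 40, "wx": 0, "wy": 0.01, "wz": 0}, {"dx": 7, "dy": -3, "dz": 80, "wx": 0, "wy": 0.01, "wz": 0}, {"dx": 7, "dy": -3, "dz": 110, "wx": 0, "wy": 0.01, "wz": 0}, {"dx": 7, "dy": -3, "dz": 122, "wx": 0, "wy": 0.01, "wz": 0}, {"dx": 7, "dy": -3, "dz": 128, "wx": 0, "wy": 0.01, "wz": 0}, {"dx": 7, "dy": -3, "dz": 132, "wx": 0, "wy": 0.01, "wz": 0}, {"dx": 7, "dy": -3, "dz": 132, "wx": 0, "wy": 0.01, "wz": 0}, {"dx": 7, "dy": -3, "dz": 132, "wx": 0, "wy": 0.01, "wz": 0}]'

```text
clock: 6.3
eef_pos: [0.5188, -0.3803, 0.0151]
orientation: [179.9, -0.1, 6.0]
contact_force: [0.8, -0.3, -1.8]
grip_width: 0.0136
grip_force: 79.1
```

```bash
python3 -c "
from h import *
go(([.5161,-.3825,.007],Rdown(6)))"
```

```text
now [ 0.5188 -0.3803  0.0151] [ 1.799e+02 -1.000e-01  6.000e+00] F [ 0.8 -0.3 -1.8] w 0.0136 gf 79.1 t 6.3 j [-45.  27. 102.   0.  51.  39.]
d [-3.   1.9  8.1] w [ 0.002 -0.002  0.   ] rows 1
```

Emit:
arm_command --steps '[{"dx": 0, "dy": 0, "dz": 4, "wx": 0, "wy": 0, "wz": 0}, {"dx": 0, "dy": 0, "dz": 8, "wx": 0, "wy": 0, "wz": 0}, {"dx": 0, "dy": 0, "dz": 8, "wx": 0, "wy": 0, "wz": 0}, {"dx": 0, "dy": 0, "dz": 8, "wx": 0, "wy": 0, "wz": 0}]'

```text
clock: 6.7
eef_pos: [0.5181, -0.3798, 0.0057]
orientation: [180.0, -0.0, 6.0]
contact_force: [0.9, -1.3, -0.7]
grip_width: 0.0136
grip_force: 79.9
```

Emit:
arm_command --steps '[{"dx": 0, "dy": 0, "dz": 0, "wx": 0, "wy": 0, "wz": 0}, {"dx": 0, "dy": 0, "dz": 0, "wx": 0, "wy": 0, "wz": 0}, {"dx": 0, "dy": 0, "dz": 0, "wx": 0, "wy": 0, "wz": 0}, {"dx": 0, "dy": 0, "dz": 0, "wx": 0, "wy": 0, "wz": 0}]' --claw 26

```text
clock: 7.1
eef_pos: [0.5178, -0.3794, 0.0054]
orientation: [-180.0, 0.0, 6.0]
contact_force: [0.3, -0.4, 0.4]
grip_width: 0.0263
grip_force: 0.0
```

Emit:
arm_command --steps '[{"dx": 0, "dy": 0, "dz": -20, "wx": 0, "wy": 0, "wz": 0}, {"dx": 0, "dy": 0, "dz": -60, "wx": 0, "wy": 0, "wz": 0}, {"dx": 0, "dy": 0, "dz": -110, "wx": 0, "wy": 0, "wz": 0}, {"dx": 0, "dy": 0, "dz": -140, "wx": 0, "wy": 0, "wz": 0}, {"dx": 0, "dy": 0, "dz": -140, "wx": 0, "wy": 0, "wz": 0}]' --claw 80

```text
clock: 7.6
eef_pos: [0.5206, -0.3822, 0.1527]
orientation: [179.5, -0.5, 6.0]
contact_force: [0.1, -0.5, 0.6]
grip_width: 0.0799
grip_force: 0.0
```

```bash
python3 - <<'E'
from h import *
import pickle
a,b=cam('top'),cam('side'); pickle.dump((a,b),open('k2.pkl','wb'))
im=np.hstack([cv2.resize(a['img'][110:230,200:400],None,fx=4,fy=4)])
k=cv2.resize(b['img'][120:240,260:460],None,fx=1,fy=1); im[:120,600:]=k
cv2.imwrite('pics/k2.png',im[:,:,::-1])
# compare plates' pixels with start
o=pickle.load(open('side0.pkl','rb'))
d=np.abs(b['img'].astype(int)-o['img']).sum(2)
for n,p in (('A',(.64,-.049,.012)),('B',(.476,-.017,.012)),('C',(.477,-.139,.012)),('mal',(.56,.369,.05))):
    u,v=proj(b,p)[0].astype(int);print(n,u,v,d[v-12:v+12,u-12:u+12].mean())
go(([.66,-.045,.12],Rdown(8)),([.495,-.02,.12],Rdown(9)))
E
```

```text
A 284 188 27.65451388888889
B 334 208 57.723958333333336
C 349 185 156.52256944444446
mal 216 293 14.307291666666666
now [ 0.5181 -0.3797  0.1463] [ 1.799e+02 -1.000e-01  6.000e+00] F [-0.3  1.1 -0.1] w 0.0799 gf 0.0 t 7.7 j [-45.  17.  99.   0.  64.  39.]
d [ 176.1 -318.1   26.1] w [ 0.001 -0.001 -0.035] rows 8
d [  14.7 -360.2   25.9] w [ 0.001 -0.001 -0.052] rows 8
```

View pics/k2.png

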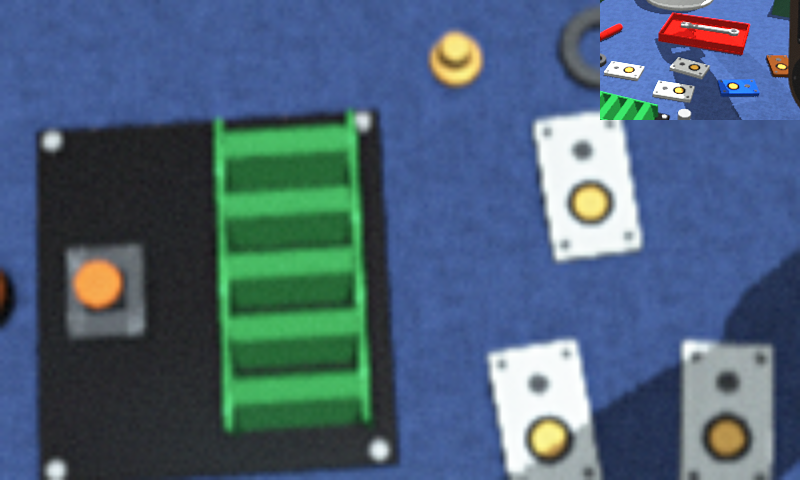

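The wrench lies in the tray and the plates haven't moved; C is only shadowed. I'll refine the slot positions from intensity profiles along the rack.

```bash
python3 - <<'E'
from h import *
import pickle
from scipy.signal import find_peaks
a,b=pickle.load(open('k2.pkl','rb'))
o=np.array([.5675,.151]);y=np.radians(3.5);ax=np.array([np.cos(y),np.sin(y)]);ay=np.array([-np.sin(y),np.cos(y)])
for c,z in((a,.045),(a,.053),(b,.045),(b,.053)):
  X=np.arange(-115,120,.25); g=0
  for Y in np.arange(-25,30,5.):
    P=np.array([[*(o+x/1000*ax+Y/1000*ay),z] for x in X]); q=proj(c,P).astype(np.float32)
    g=g+cv2.remap(c['img'][:,:,1].copy(),q[:,:1],q[:,1:],cv2.INTER_CUBIC).ravel().astype(float)
  d=np.gradient(cv2.GaussianBlur(g[:,None]/11,(1,13),3).ravel())
  print(z,'rise',X[find_peaks(d,height=1)[0]],'fall',X[find_peaks(-d,height=1)[0]])
# base edges & pin for origin check
E
```

```text
0.045 rise [-101.25  -84.    -60.    -42.    -18.5     0.     23.25   42.25   84.25
  111.25] fall [-66.75 -24.25  17.25  59.   102.75]
0.053 rise [-102.5   -85.25  -61.5   -43.75  -20.25   -1.75   21.25   39.75   81.5
  108.25] fall [-68.   -26.25  15.    56.25  99.75]
0.045 rise [-109.    -83.    -61.    -41.    -17.5     1.25   24.5    43.25   67.5
   85.5 ] fall [-65.   -22.5   20.25  63.   105.5 ]
0.053 rise [-112.5   -86.75  -64.75  -45.25  -22.5    -3.75   19.     37.75   61.5
   79.25] fall [-68.75 -26.75  15.    57.25  99.  ]
```

The rack model is confirmed to within 1 mm: slot centre is at (i−1.5)·42 + (z−12)·tan20. Before choosing the pick tilt, I'll test how far the arm can tilt forward above slot 1.

```bash
python3 -c "
from h import *
go(([.545,.151,.16],Rdown(3.5,55)))"
```

```text
now [ 0.5181 -0.3797  0.1463] [ 1.799e+02 -1.000e-01  6.000e+00] F [-0.3  1.1 -0.1] w 0.0799 gf 0.0 t 7.7 j [-45.  17.  99.   0.  64.  39.]
d [  82.3 -525.   -14.2] w [-0.02   0.959  0.041] rows 11
```

Emit:
arm_command --steps '[{"dx": 82, "dy": -525, "dz": -14, "wx": -0.02, "wy": 0.959, "wz": 0.041}, {"dx": 82, "dy": -525, "dz": -14, "wx": -0.02, "wy": 0.959, "wz": 0.041}, {"dx": 82, "dy": -525, "dz": -14, "wx": -0.02, "wy": 0.959, "wz": 0.041}, {"dx": 82, "dy": -525, "dz": -14, "wx": -0.02, "wy": 0.959, "wz": 0.041}, {"dx": 82, "dy": -525, "dz": -14, "wx": -0.02, "wy": 0.959, "wz": 0.041}, {"dx": 82, "dy": -525, "dz": -14, "wx": -0.02, "wy": 0.959, "wz": 0.041}, {"dx": 82, "dy": -525, "dz": -14, "wx": -0.02, "wy": 0.959, "wz": 0.041}, {"dx": 82, "dy": -525, "dz": -14, "wx": -0.02, "wy": 0.959, "wz": 0.041}, {"dx": 82, "dy": -525, "dz": -14, "wx": -0.02, "wy": 0.959, "wz": 0.041}, {"dx": 82, "dy": -525, "dz": -14, "wx": -0.02, "wy": 0.959, "wz": 0.041}, {"dx": 82, "dy": -525, "dz": -14, "wx": -0.02, "wy": 0.959, "wz": 0.041}, {"dx": 82, "dy": -525, "dz": -14, "wx": -0.02, "wy": 0.959, "wz": 0.041}]'

```text
clock: 8.9
eef_pos: [0.5501, 0.0882, 0.1414]
orientation: [-177.4, -57.2, 3.2]
contact_force: [1.1, 0.1, 0.1]
grip_width: 0.0803
grip_force: 0.0
```

Emit:
arm_command --steps '[{"dx": 0, "dy": 0, "dz": 0, "wx": 0, "wy": 0, "wz": 0}, {"dx": 0, "dy": 0, "dz": 0, "wx": 0, "wy": 0, "wz": 0}]'

```text
clock: 9.1
eef_pos: [0.5506, 0.0869, 0.142]
orientation: [-177.4, -57.2, 3.2]
contact_force: [0.2, -0.4, -0.0]
grip_width: 0.0799
grip_force: 0.0
```

```bash
python3 -c "
from h import *
go(([.545,.151,.16],Rdown(3.5,55)))
s=env.read_state();print(s['joint_pos'].round(2))"
```

```text
now [0.5506 0.0869 0.142 ] [-177.4  -57.2    3.2] F [ 0.2 -0.4 -0. ] w 0.0799 gf 0.0 t 9.1 j [ -6. -10. 142. 129.  14. -45.]
d [ 14.  -64.8  -8.5] w [-0.04  -0.038 -0.002] rows 2
[ -6.24 -10.06 142.2  129.32  13.58 -45.29]
```

The arm hits joint limits there (j3 = 142, j5 = 13.6) and the wrist rolled. I'll go back to tool-down and fit the kinematics from recorded states.

```bash
python3 - <<'E'
from h import *
go(([.56,.0,.25],Rdown(3.5,0)))
from scipy.optimize import least_squares
D=[(16.45,90.42,73.26,.6744,.23,0),(13,102.5,64,.6188,.1571,0),(27,102,51,.6432,.0151,0),(17,99,64,.6424,.1463,0),(-9,120,68,.4679,.1981,0)]
def fk(q,j2,j3,tilt):
    r0,L1,L2,e,zs,Lt=q; a,b,t=np.radians([j2,j2+j3,tilt])
    return np.array([r0+L1*np.sin(a)+L2*np.sin(b)+e*np.cos(b)+Lt*np.sin(t), zs+L1*np.cos(a)+L2*np.cos(b)-e*np.sin(b)-Lt*np.cos(t)])
# Lt not separable from zs with tool down: regularise
f=lambda q: np.concatenate([(fk(q,d[0],d[1],d[5])-d[3:5])*1000 for d in D]+[ (np.array(q)-[0,.4,.4,0,.4,.25])*3])
r=least_squares(f,[0.,.4,.4,0,.4,.25]);print(r.x.round(3),r.fun.round(1))
E
```

```text
now [0.5506 0.0869 0.142 ] [-177.4  -57.2    3.2] F [ 0.2 -0.4 -0. ] w 0.0799 gf 0.0 t 9.1 j [ -6. -10. 142. 129.  14. -45.]
d [ 93.2  84.7 -58.6] w [-0.038 -0.998  0.017] rows 7
[0.031 0.436 0.549 0.02  0.319 0.331] [ 0.2 -3.2 -2.3  0.4  0.2 -0.6  1.2 -0.9  0.8  4.2  0.1  0.1  0.4  0.1
 -0.2  0.2]
```

Emit:
arm_command --steps '[{"dx": 93, "dy": 85, "dz": -59, "wx": -0.04, "wy": -1.0, "wz": 0.017}, {"dx": 93, "dy": 85, "dz": -59, "wx": -0.04, "wy": -1.0, "wz": 0.017}, {"dx": 93, "dy": 85, "dz": -59, "wx": -0.04, "wy": -1.0, "wz": 0.017}, {"dx": 93, "dy": 85, "dz": -59, "wx": -0.04, "wy": -1.0, "wz": 0.017}, {"dx": 93, "dy": 85, "dz": -59, "wx": -0.04, "wy": -1.0, "wz": 0.017}, {"dx": 93, "dy": 85, "dz": -59, "wx": -0.04, "wy": -1.0, "wz": 0.017}, {"dx": 93, "dy": 85, "dz": -59, "wx": -0.04, "wy": -1.0, "wz": 0.017}, {"dx": 93, "dy": 85, "dz": -59, "wx": -0.04, "wy": -1.0, "wz": 0.017}, {"dx": 93, "dy": 85, "dz": -59, "wx": -0.04, "wy": -1.0, "wz": 0.017}, {"dx": 93, "dy": 85, "dz": -59, "wx": -0.04, "wy": -1.0, "wz": 0.017}, {"dx": 93, "dy": 85, "dz": -59, "wx": -0.04, "wy": -1.0, "wz": 0.017}, {"dx": 93, "dy": 85, "dz": -59, "wx": -0.04, "wy": -1.0, "wz": 0.017}]'

```text
clock: 10.3
eef_pos: [0.5602, -0.0034, 0.2536]
orientation: [179.8, -1.4, 3.2]
contact_force: [0.2, 0.3, -0.3]
grip_width: 0.0799
grip_force: 0.0
```

```bash
python3 -c "
from h import *
g=np.array([.6399,-.049])+.02*np.array([np.cos(.138),np.sin(.138)])
print(g)
go(([*g,.12],Rdown(7.9,-30)))
print(env.read_state()['joint_pos'].round(2))"
```

```text
[ 0.65970986 -0.04624875]
now [ 0.5602 -0.0034  0.2536] [179.8  -1.4   3.2] F [ 0.2  0.3 -0.3] w 0.0799 gf 0.0 t 10.3 j [-11.   0. 106.   0.  72.  76.]
d [ 93.6  47.8 136.1] w [-0.017 -0.548 -0.081] rows 4
[-10.79   0.14 106.16   0.14  72.27  75.94]
```

Emit:
arm_command --steps '[{"dx": 94, "dy": 48, "dz": 136, "wx": -0.017, "wy": -0.548, "wz": -0.081}, {"dx": 94, "dy": 48, "dz": 136, "wx": -0.017, "wy": -0.548, "wz": -0.081}, {"dx": 94, "dy": 48, "dz": 136, "wx": -0.017, "wy": -0.548, "wz": -0.081}, {"dx": 94, "dy": 48, "dz": 136, "wx": -0.017, "wy": -0.548, "wz": -0.081}, {"dx": 94, "dy": 48, "dz": 136, "wx": -0.017, "wy": -0.548, "wz": -0.081}, {"dx": 94, "dy": 48, "dz": 136, "wx": -0.017, "wy": -0.548, "wz": -0.081}, {"dx": 94, "dy": 48, "dz": 136, "wx": -0.017, "wy": -0.548, "wz": -0.081}, {"dx": 94, "dy": 48, "dz": 136, "wx": -0.017, "wy": -0.548, "wz": -0.081}]' --claw 72

```text
clock: 11.1
eef_pos: [0.6618, -0.0426, 0.1238]
orientation: [-179.8, 29.3, 8.3]
contact_force: [0.1, -0.8, -0.4]
grip_width: 0.0719
grip_force: 0.0
```

```bash
python3 - <<'E'
from h import *
go(([.6617,-.046,.05],Rdown(7.9,-30)),([.6617,-.046,.004],Rdown(7.9,-30)))
q=env.read_state();print(q['joint_pos'].round(2),q['eef_pos'])
from scipy.optimize import least_squares
d=.1
rp=lambda x,y:np.hypot(x,y)
jp=q['joint_pos'];e=q['eef_pos'];til=180-jp[1]-jp[2]-jp[4]
D=[(16.45,90.42,.1629,-.6544,.23,0),(13,102.5,.6021,.144,.1571,0),(27,102,.5188,-.3803,.0151,0),(17,99,.5181,-.3797,.1463,0),(-9,120,.4503,-.127,.1981,0),(.14,106.16,.5602,-.0034,.2536,1.4),(jp[1],jp[2],*e,til)]
def fk(q,j2,j3,tilt):
    L1,L2,e,zs,Lt=q[:5]; a,b,t=np.radians([j2,j2+j3,tilt])
    return np.array([L1*np.sin(a)+L2*np.sin(b)+e*np.cos(b)+Lt*np.sin(t), zs+L1*np.cos(a)+L2*np.cos(b)-e*np.sin(b)-Lt*np.cos(t)])
f=lambda q: np.concatenate([(fk(q,d[0],d[1],d[5])-[np.sqrt(d[2]**2+d[3]**2-q[5]**2),d[4]])*1000 for d in D]+[ (np.array(q)-[.4,.4,0,.4,.25,.1])*3])
r=least_squares(f,[.4,.4,0,.4,.25,.1]);Q=r.x;print(Q.round(3),r.fun.round(1))
lim=lambda:None
for tl in (20,25,30,35,40,45,50):
  out=[]
  for x in (.648,.606,.564):   # slot centre; TCP approx at z .075
    R=np.sqrt(x*x+.15**2-Q[5]**2)
    h=least_squares(lambda v:fk(Q,v[0],v[1],tl)-[R+.005,.08],[0,120.]).x
    out.append((h.round(0),round(180-tl-h.sum())))
  print(tl,out)
E
```

```text
now [ 0.6618 -0.0426  0.1238] [-179.8   29.3    8.3] F [ 0.1 -0.8 -0.4] w 0.0719 gf 0.0 t 11.1 j [-9. 37. 78. -8. 94. 74.]
d [35.6  3.6 64.6] w [ 0.    -0.012  0.006] rows 2
d [ 58.1   3.7 104.7] w [ 0.    -0.012  0.006] rows 3
[-9.28 36.52 77.86 -8.36 93.78 73.98] [ 0.66180832 -0.04255617  0.12378716]
[0.455 0.559 0.029 0.247 0.266 0.163] [ 0.7 -1.7 -3.1  1.4  0.3 -2.   1.1 -0.3  1.4  5.8 -0.3 -1.3 -0.5 -1.9
  0.2  0.5  0.1 -0.5  0.   0.2]
20 [(array([ 16., 110.]), 34), (array([ 12., 116.]), 32), (array([  7., 121.]), 32)]
25 [(array([ 15., 113.]), 27), (array([ 10., 119.]), 26), (array([  5., 124.]), 25)]
30 [(array([ 14., 116.]), 20), (array([  9., 122.]), 19), (array([  4., 127.]), 19)]
35 [(array([ 13., 119.]), 13), (array([  8., 125.]), 12), (array([  3., 130.]), 12)]
40 [(array([ 12., 122.]), 6), (array([  8., 127.]), 5), (array([  3., 133.]), 5)]
45 [(array([ 12., 124.]), -1), (array([  8., 129.]), -2), (array([  3., 135.]), -3)]
50 [(array([ 13., 126.]), -9), (array([  9., 132.]), -10), (array([  4., 137.]), -11)]
```

```bash
python3 - <<'E'
exec(open('m.py').read().split("for n,a,b")[0])
for n,p,q in (('jar cap',(416,73),(255,195)),('bottle cap',(362,54),(216,172)),('spacer',(438,152),(319,225)),('fitting',(392,155),(298,241))): print(n,*tri(t,F(*p),s,F(*q)))
go(([.6627,-.0455,.06],Rdown(8,-40)),([.6627,-.0455,.006],Rdown(8,-40)))
E
```

```text
jar cap [ 0.8869 -0.0128  0.0802] 0.013131339282470046
bottle cap [0.8665 0.0977 0.1896] 0.0019060121559665957
spacer [ 0.7446 -0.0611  0.0045] 0.0023982128716230344
fitting [0.7291 0.0434 0.0278] 0.004315561258374546
now [ 0.6618 -0.0426  0.1238] [-179.8   29.3    8.3] F [ 0.1 -0.8 -0.4] w 0.0719 gf 0.0 t 11.1 j [-9. 37. 78. -8. 94. 74.]
d [31.6  3.2 55.4] w [-0.    -0.187  0.005] rows 2
d [ 58.1   3.4 102.5] w [-0.    -0.187  0.005] rows 3
```

Emit:
arm_command --steps '[{"dx": 15, "dy": 3, "dz": 25, "wx": 0, "wy": -0.187, "wz": 0.005}, {"dx": 30, "dy": 3, "dz": 53, "wx": 0, "wy": -0.187, "wz": 0.005}, {"dx": 40, "dy": 3, "dz": 70, "wx": 0, "wy": -0.187, "wz": 0.005}, {"dx": 48, "dy": 3, "dz": 85, "wx": 0, "wy": -0.187, "wz": 0.005}, {"dx": 52, "dy": 3, "dz": 92, "wx": 0, "wy": -0.187, "wz": 0.005}, {"dx": 55, "dy": 3, "dz": 97, "wx": 0, "wy": -0.187, "wz": 0.005}, {"dx": 55, "dy": 3, "dz": 97, "wx": 0, "wy": -0.187, "wz": 0.005}, {"dx": 55, "dy": 3, "dz": 97, "wx": 0, "wy": -0.187, "wz": 0.005}]'

```text
clock: 11.9
eef_pos: [0.6619, -0.0444, 0.0089]
orientation: [-179.8, 40.3, 8.2]
contact_force: [-0.9, -0.1, -0.3]
grip_width: 0.0719
grip_force: 0.0
```

```bash
python3 - <<'E'
from h import *
import pickle
go(([.6627,-.0455,.004],Rdown(8,-40)))
b=cam('side');a=cam('top');pickle.dump((a,b),open('k3.pkl','wb'))
u,v=proj(b,(.65,-.048,.02))[0].astype(int);print(u,v)
im=np.hstack([b['img'][v-40:v+30,u-50:u+50],a['img'][110:180,300:400]])
cv2.imwrite('pics/k3.png',cv2.resize(im,None,fx=4,fy=4,interpolation=cv2.INTER_CUBIC)[:,:,::-1])
E
```

```text
now [ 0.6619 -0.0444  0.0089] [-179.8   40.3    8.2] F [-0.9 -0.1 -0.3] w 0.0719 gf 0.0 t 11.9 j [ -9.  51.  72. -11.  97.  76.]
d [3.7 1.2 3.3] w [-0.001  0.005  0.002] rows 1
281 185
```

View pics/k3.png

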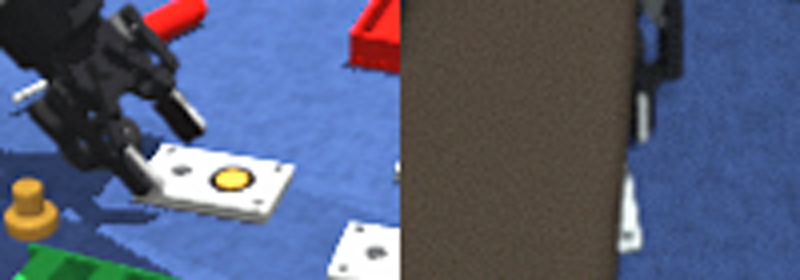

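The open fingers straddle plate A near its far end. I'll lower until I feel the bench.

Emit:
arm_command --steps '[{"dx": 2, "dy": 1, "dz": 2, "wx": 0, "wy": 0, "wz": 0}, {"dx": 3, "dy": 1, "dz": 4, "wx": 0, "wy": 0, "wz": 0}, {"dx": 3, "dy": 1, "dz": 4, "wx": 0, "wy": 0, "wz": 0}, {"dx": 3, "dy": 1, "dz": 4, "wx": 0, "wy": 0, "wz": 0}]'

```text
clock: 12.4
eef_pos: [0.6607, -0.0453, 0.0021]
orientation: [-179.7, 40.4, 8.2]
contact_force: [0.4, 0.6, 0.2]
grip_width: 0.0719
grip_force: 0.0
```

Emit:
arm_command --steps '[{"dx": 1.3, "dy": 0, "dz": 1.5, "wx": 0, "wy": 0, "wz": 0}, {"dx": 1.3, "dy": 0, "dz": 1.5, "wx": 0, "wy": 0, "wz": 0}, {"dx": 1.3, "dy": 0, "dz": 1.5, "wx": 0, "wy": 0, "wz": 0}]'

```text
clock: 12.7
eef_pos: [0.6608, -0.0452, 0.0003]
orientation: [-179.7, 40.4, 8.2]
contact_force: [-0.1, -0.2, 0.3]
grip_width: 0.072
grip_force: 0.0
```

Emit:
arm_command --steps '[{"dx": 0, "dy": 0, "dz": 0, "wx": 0, "wy": 0, "wz": 0}, {"dx": 0, "dy": 0, "dz": 0, "wx": 0, "wy": 0, "wz": 0}, {"dx": 0, "dy": 0, "dz": 0, "wx": 0, "wy": 0, "wz": 0}, {"dx": 0, "dy": 0, "dz": 0, "wx": 0, "wy": 0, "wz": 0}, {"dx": 0, "dy": 0, "dz": 0, "wx": 0, "wy": 0, "wz": 0}, {"dx": 0, "dy": 0, "dz": 0, "wx": 0, "wy": 0, "wz": 0}]' --claw 50 --grip_force 110

```text
clock: 13.3
eef_pos: [0.662, -0.0458, 0.002]
orientation: [-179.9, 40.3, 8.1]
contact_force: [3.2, -1.0, 5.5]
grip_width: 0.0565
grip_force: 118.9
```

```bash
python3 - <<'E'
from h import *
go()
E
```

```text
now [ 0.662  -0.0458  0.002 ] [-179.9   40.3    8.1] F [ 3.2 -1.   5.5] w 0.0565 gf 118.9 t 13.3 j [ -9.  51.  72. -11.  96.  76.]
```

Emit:
arm_command --steps '[{"dx": -7, "dy": 0, "dz": -8, "wx": 0, "wy": 0, "wz": 0}, {"dx": -20, "dy": 0, "dz": -23, "wx": 0, "wy": 0, "wz": 0}, {"dx": -40, "dy": 0, "dz": -47, "wx": 0, "wy": 0, "wz": 0}, {"dx": -65, "dy": 0, "dz": -76, "wx": 0, "wy": 0, "wz": 0}, {"dx": -90, "dy": 0, "dz": -106, "wx": 0, "wy": 0, "wz": 0}, {"dx": -97, "dy": 0, "dz": -114, "wx": 0, "wy": 0, "wz": 0}, {"dx": -97, "dy": 0, "dz": -114, "wx": 0, "wy": 0, "wz": 0}]'

```text
clock: 14.0
eef_pos: [0.6622, -0.0458, 0.1529]
orientation: [-179.9, 40.1, 8.1]
contact_force: [0.4, 0.5, -2.3]
grip_width: 0.0566
grip_force: 117.0
```

```bash
cat >> h.py <<'E'
O=np.array([.5675,.151]);YR=3.5
def slotpt(i,s=0): # centre of plate for slot i, raised s (m) along the slot line
    x=((i-1.5)*42+17.8)/1000+s*np.sin(np.radians(20)); c,sn=np.cos(np.radians(YR)),np.sin(np.radians(YR)); y=-.001
    return np.array([O[0]+c*x-sn*y,O[1]+sn*x+c*y,.061+s*np.cos(np.radians(20))])
def placepose(i,s,ctool,pickR,pickyaw,lean=20):
    # plate frame at pick: x=u(yaw), z up ; at place: rotate so u -> (sin,0,cos)
    Pp=Ro.from_euler('z',pickyaw,degrees=True); Rt=Pp.inv()*pickR   # tool in plate frame
    Pl=Ro.from_euler('z',YR,degrees=True)*Ro.from_euler('y',-(90-lean),degrees=True)
    R=Pl*Rt; return slotpt(i,s)-R.apply(ctool),R
E
python3 - <<'E'
from h import *
import pickle
Rp=Ro.from_euler('xyz',[-179.9,40.3,8.1],degrees=True)
ct=Rp.inv().apply(np.array([.6399,-.049,.006])-[.662,-.0458,.002]);ct[1]=0;print(ct)
pickle.dump((ct,Rp.as_quat()),open('A.pkl','wb'))
go(([.62,.06,.2],Rdown(3.5,0)),placepose(3,.09,ct,Rp,8.1))
E
```

```text
[-0.01961785  0.          0.01139229]
now [ 0.6622 -0.0458  0.1529] [-179.9   40.1    8.1] F [ 0.4  0.5 -2.3] w 0.0566 gf 117.0 t 14.0 j [ -9.  41.  71. -11. 107.  74.]
d [ -50.8 -110.8  -18.5] w [0.026 0.699 0.077] rows 5
d [  35.4 -197.4  -45.3] w [0.007 1.217 0.083] rows 9
```

Emit:
arm_command --steps '[{"dx": 35, "dy": -197, "dz": -45, "wx": 0.007, "wy": 1.217, "wz": 0.083}, {"dx": 35, "dy": -197, "dz": -45, "wx": 0.007, "wy": 1.217, "wz": 0.083}, {"dx": 35, "dy": -197, "dz": -45, "wx": 0.007, "wy": 1.217, "wz": 0.083}, {"dx": 35, "dy": -197, "dz": -45, "wx": 0.007, "wy": 1.217, "wz": 0.083}, {"dx": 35, "dy": -197, "dz": -45, "wx": 0.007, "wy": 1.217, "wz": 0.083}, {"dx": 35, "dy": -197, "dz": -45, "wx": 0.007, "wy": 1.217, "wz": 0.083}, {"dx": 35, "dy": -197, "dz": -45, "wx": 0.007, "wy": 1.217, "wz": 0.083}, {"dx": 35, "dy": -197, "dz": -45, "wx": 0.007, "wy": 1.217, "wz": 0.083}, {"dx": 35, "dy": -197, "dz": -45, "wx": 0.007, "wy": 1.217, "wz": 0.083}, {"dx": 35, "dy": -197, "dz": -45, "wx": 0.007, "wy": 1.217, "wz": 0.083}, {"dx": 35, "dy": -197, "dz": -45, "wx": 0.007, "wy": 1.217, "wz": 0.083}, {"dx": 35, "dy": -197, "dz": -45, "wx": 0.007, "wy": 1.217, "wz": 0.083}]'

```text
clock: 15.2
eef_pos: [0.6905, 0.1569, 0.1633]
orientation: [-179.8, -29.4, 3.5]
contact_force: [0.3, -0.4, -1.9]
grip_width: 0.0568
grip_force: 117.4
```

```bash
python3 - <<'E'
from h import *
import pickle
ct,q=pickle.load(open('A.pkl','rb'));Rp=Ro.from_quat(q)
go(placepose(3,.09,ct,Rp,8.1),placepose(3,.04,ct,Rp,8.1),placepose(3,.003,ct,Rp,8.1))
b=cam('side');a=cam('top');pickle.dump((a,b),open('k4.pkl','wb'))
# overlay expected plate corners from measured pose
s=env.read_state();R=Ro.from_euler('xyz',s['orientation'],degrees=True);p=s['eef_pos']
Rt=Ro.from_euler('z',8.1,degrees=True).inv()*Rp; P=R*Rt.inv(); c=p+R.apply(ct)
C=np.array([c+P.apply([x,y,z]) for z in(-.006,.006) for x,y in((.05,.03),(.05,-.03),(-.05,-.03),(-.05,.03))])
im=b['img'][130:270,190:370].copy();im=cv2.resize(im,None,fx=4,fy=4,interpolation=cv2.INTER_CUBIC)
for k in(0,4): cv2.polylines(im,[((proj(b,C[k:k+4])-[190,130]+.5)*4).astype(int)],True,(255,0,0),1)
cv2.imwrite('pics/k4.png',im[:,:,::-1])
E
```

```text
now [0.6905 0.1569 0.1633] [-179.8  -29.4    3.5] F [ 0.3 -0.4 -1.9] w 0.0568 gf 117.4 t 15.2 j [  5.  11. 107.  -1.  32.  92.]
d [ 0.8 -0.6 -1.7] w [-0.001  0.006 -0.001] rows 1
d [-37.2  -0.5  30.8] w [-0.001  0.006 -0.001] rows 1
d [-65.3  -0.4  54.9] w [-0.001  0.006 -0.001] rows 2
```

View pics/k4.png

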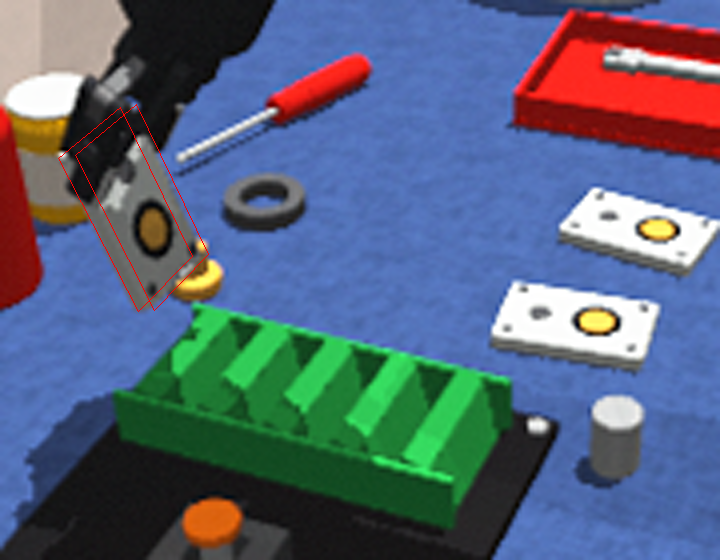

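The plate matches the predicted outline above slot 3, so I'll insert it along the slot line.

Emit:
arm_command --steps '[{"dx": -10, "dy": -0.5, "dz": 8, "wx": 0, "wy": 0.006, "wz": 0}, {"dx": -20, "dy": -0.5, "dz": 16, "wx": 0, "wy": 0.006, "wz": 0}, {"dx": -30, "dy": -0.5, "dz": 25, "wx": 0, "wy": 0.006, "wz": 0}, {"dx": -37, "dy": -0.5, "dz": 31, "wx": 0, "wy": 0.006, "wz": 0}, {"dx": -42, "dy": -0.5, "dz": 35, "wx": 0, "wy": 0.006, "wz": 0}, {"dx": -47, "dy": -0.5, "dz": 39, "wx": 0, "wy": 0.006, "wz": 0}, {"dx": -47, "dy": -0.5, "dz": 39, "wx": 0, "wy": 0.006, "wz": 0}]'

```text
clock: 16.0
eef_pos: [0.6661, 0.1563, 0.1041]
orientation: [-179.8, -29.6, 3.5]
contact_force: [-0.8, 0.1, -1.9]
grip_width: 0.0564
grip_force: 117.4
```

```bash
python3 - <<'E'
from h import *
import pickle
ct,q=pickle.load(open('A.pkl','rb'));Rp=Ro.from_quat(q)
go(placepose(3,.012,ct,Rp,8.1),placepose(3,.001,ct,Rp,8.1))
E
```

```text
now [0.6661 0.1563 0.1041] [-179.8  -29.6    3.5] F [-0.8  0.1 -1.9] w 0.0564 gf 117.4 t 16.0 j [  5.  13. 112.  -1.  25.  92.]
d [-8.1  0.3  9.4] w [-0.001  0.002 -0.   ] rows 1
d [-16.5   0.3  16.5] w [-0.001  0.002 -0.   ] rows 1
```

Emit:
arm_command --steps '[{"dx": -3, "dy": 0, "dz": 5, "wx": 0, "wy": 0, "wz": 0}, {"dx": -8, "dy": 0, "dz": 9, "wx": 0, "wy": 0, "wz": 0}, {"dx": -12, "dy": 0, "dz": 13, "wx": 0, "wy": 0, "wz": 0}, {"dx": -14, "dy": 0, "dz": 14.5, "wx": 0, "wy": 0, "wz": 0}, {"dx": -14, "dy": 0, "dz": 14.5, "wx": 0, "wy": 0, "wz": 0}]'

```text
clock: 16.5
eef_pos: [0.6613, 0.156, 0.0849]
orientation: [-179.8, -29.6, 3.5]
contact_force: [0.1, -0.0, -1.1]
grip_width: 0.057
grip_force: 117.4
```

```bash
python3 - <<'E'
from h import *
import pickle
ct,q=pickle.load(open('A.pkl','rb'));Rp=Ro.from_quat(q)
go(placepose(3,.000,ct,Rp,8.1))
E
```

```text
now [0.6613 0.156  0.0849] [-179.8  -29.6    3.5] F [ 0.1 -0.  -1.1] w 0.057 gf 117.4 t 16.5 j [  5.  14. 114.  -1.  23.  93.]
d [-3.6  0.3  2.8] w [-0.001  0.002 -0.   ] rows 1
```

Free so far with about 4 mm left. I'll press to the floor, release, then back out along −tool z.

Emit:
arm_command --steps '[{"dx": -2, "dy": 0, "dz": 1.5, "wx": 0, "wy": 0, "wz": 0}, {"dx": -3.6, "dy": 0, "dz": 2.8, "wx": 0, "wy": 0, "wz": 0}, {"dx": -4, "dy": 0, "dz": 3.2, "wx": 0, "wy": 0, "wz": 0}, {"dx": -4, "dy": 0, "dz": 3.2, "wx": 0, "wy": 0, "wz": 0}]'

```text
clock: 16.9
eef_pos: [0.6603, 0.156, 0.0813]
orientation: [-179.8, -29.7, 3.5]
contact_force: [0.3, 0.0, -1.2]
grip_width: 0.0566
grip_force: 117.5
```

Emit:
arm_command --steps '[{"dx": 0, "dy": 0, "dz": 0, "wx": 0, "wy": 0, "wz": 0}, {"dx": 0, "dy": 0, "dz": 0, "wx": 0, "wy": 0, "wz": 0}, {"dx": 0, "dy": 0, "dz": 0, "wx": 0, "wy": 0, "wz": 0}, {"dx": 0, "dy": 0, "dz": 0, "wx": 0, "wy": 0, "wz": 0}, {"dx": 0, "dy": 0, "dz": 0, "wx": 0, "wy": 0, "wz": 0}]' --claw 76

```text
clock: 17.4
eef_pos: [0.6602, 0.156, 0.0812]
orientation: [-179.8, -29.7, 3.5]
contact_force: [-0.2, -0.7, 0.5]
grip_width: 0.0758
grip_force: 0.0
```

```bash
python3 - <<'E'
from h import *
import pickle
b=cam('side');pickle.dump(b,open('k5.pkl','wb'));save(b,'k5.png',(200,150,300,260),4)
go()
E
```

```text
now [0.6601 0.156  0.0812] [-179.8  -29.7    3.5] F [-0.3 -0.3  0.2] w 0.0761 gf 0.0 t 17.4 j [  5.  15. 114.  -2.  22.  93.]
```

View pics/k5.png

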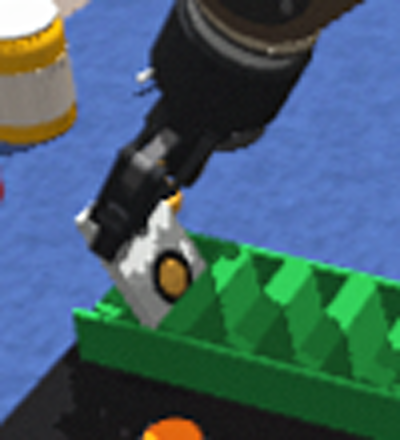

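Plate A stands in slot 3. I'll retreat and check B and C again.

Emit:
arm_command --steps '[{"dx": 0, "dy": 0, "dz": -20, "wx": 0, "wy": 0, "wz": 0}, {"dx": 0, "dy": 0, "dz": -50, "wx": 0, "wy": 0, "wz": 0}, {"dx": 0, "dy": 0, "dz": -90, "wx": 0, "wy": 0, "wz": 0}, {"dx": 0, "dy": 0, "dz": -130, "wx": 0, "wy": 0, "wz": 0}, {"dx": 0, "dy": 0, "dz": -130, "wx": 0, "wy": 0, "wz": 0}]' --claw 72

```text
clock: 17.95
eef_pos: [0.5975, 0.1523, 0.2012]
orientation: [-179.8, -30.3, 3.5]
contact_force: [0.9, 1.0, 0.7]
grip_width: 0.0721
grip_force: 0.0
```

```bash
python3 - <<'E'
from h import *
import pickle
b=cam('side');pickle.dump(b,open('k6.pkl','wb'))
o=pickle.load(open('side0.pkl','rb'));d=np.abs(b['img'].astype(int)-o['img']).sum(2)
for n,p in (('B',(.476,-.017,.012)),('C',(.477,-.139,.012)),('mal',(.56,.369,.05))):
    u,v=proj(b,p)[0].astype(int);print(n,u,v,d[v-12:v+12,u-12:u+12].mean())
yw=9;u=np.array([np.cos(np.radians(yw)),np.sin(np.radians(yw))]);g=np.array([.476,-.0172])+.022*u
go(([*g,.12],Rdown(yw,-42)),([*g,.004],Rdown(yw,-42)))
E
```

```text
B 334 208 2.0277777777777777
C 349 185 2.265625
mal 216 293 4.366319444444445
now [0.5969 0.1521 0.1982] [-179.8  -30.1    3.5] F [ 0.7  0.6 -0.1] w 0.0717 gf 0.0 t 18.0 j [  5.  -3. 119.  -1.  34.  92.]
d [-133.6  159.5   12.5] w [-0.013 -1.257 -0.1  ] rows 9
d [-191.7  159.8  112.8] w [-0.013 -1.257 -0.1  ] rows 9
```

Emit:
arm_command --steps '[{"dx": -134, "dy": 160, "dz": 12, "wx": -0.013, "wy": -1.257, "wz": -0.1}, {"dx": -134, "dy": 160, "dz": 12, "wx": -0.013, "wy": -1.257, "wz": -0.1}, {"dx": -134, "dy": 160, "dz": 12, "wx": -0.013, "wy": -1.257, "wz": -0.1}, {"dx": -134, "dy": 160, "dz": 12, "wx": -0.013, "wy": -1.257, "wz": -0.1}, {"dx": -134, "dy": 160, "dz": 12, "wx": -0.013, "wy": -1.257, "wz": -0.1}, {"dx": -134, "dy": 160, "dz": 12, "wx": -0.013, "wy": -1.257, "wz": -0.1}, {"dx": -134, "dy": 160, "dz": 12, "wx": -0.013, "wy": -1.257, "wz": -0.1}, {"dx": -134, "dy": 160, "dz": 12, "wx": -0.013, "wy": -1.257, "wz": -0.1}, {"dx": -134, "dy": 160, "dz": 12, "wx": -0.013, "wy": -1.257, "wz": -0.1}, {"dx": -134, "dy": 160, "dz": 12, "wx": -0.013, "wy": -1.257, "wz": -0.1}, {"dx": -134, "dy": 160, "dz": 12, "wx": -0.013, "wy": -1.257, "wz": -0.1}]'

```text
clock: 19.1
eef_pos: [0.4949, -0.0146, 0.1154]
orientation: [-179.9, 42.5, 9.0]
contact_force: [0.1, -0.2, -0.2]
grip_width: 0.0721
grip_force: 0.0
```

```bash
python3 - <<'E'
from h import *
yw=9;u=np.array([np.cos(np.radians(yw)),np.sin(np.radians(yw))]);g=np.array([.476,-.0172])+.022*u
go(([*g,.03],Rdown(yw,-42)),([*g,.001],Rdown(yw,-42)))
E
```

```text
now [ 0.4949 -0.0146  0.1154] [-179.9   42.5    9. ] F [ 0.1 -0.2 -0.2] w 0.0721 gf 0.0 t 19.1 j [ -8.  26.  99. -11.  97.  76.]
d [59.8 -0.3 61. ] w [-0.001  0.008  0.   ] rows 2
d [79.4 -0.2 82.4] w [-0.001  0.008  0.   ] rows 3
```

Emit:
arm_command --steps '[{"dx": 28, "dy": 0, "dz": 29, "wx": 0, "wy": 0.008, "wz": 0}, {"dx": 50, "dy": 0, "dz": 51, "wx": 0, "wy": 0.008, "wz": 0}, {"dx": 62, "dy": 0, "dz": 64, "wx": 0, "wy": 0.008, "wz": 0}, {"dx": 70, "dy": 0, "dz": 72, "wx": 0, "wy": 0.008, "wz": 0}, {"dx": 75, "dy": 0, "dz": 77, "wx": 0, "wy": 0.008, "wz": 0}, {"dx": 77, "dy": 0, "dz": 80, "wx": 0, "wy": 0.008, "wz": 0}, {"dx": 77, "dy": 0, "dz": 80, "wx": 0, "wy": 0.008, "wz": 0}, {"dx": 77, "dy": 0, "dz": 80, "wx": 0, "wy": 0.008, "wz": 0}]'

```text
clock: 19.9
eef_pos: [0.4991, -0.0142, 0.0067]
orientation: [-180.0, 41.8, 9.0]
contact_force: [-0.9, -0.1, -0.0]
grip_width: 0.0721
grip_force: 0.0
```

```bash
python3 - <<'E'
from h import *
import pickle
yw=9;u=np.array([np.cos(np.radians(yw)),np.sin(np.radians(yw))]);g=np.array([.476,-.0172])+.022*u
go(([*g,.001],Rdown(yw,-42)))
E
```

```text
now [ 0.4991 -0.0142  0.0067] [-180.    41.8    9. ] F [-0.9 -0.1 -0. ] w 0.0721 gf 0.0 t 19.9 j [ -8.  35.  98. -11.  87.  78.]
d [ 2.9 -0.7  5.1] w [-0.    -0.003 -0.   ] rows 1
```

Emit:
arm_command --steps '[{"dx": 1.5, "dy": -0.7, "dz": 2.5, "wx": 0, "wy": 0, "wz": 0}, {"dx": 3, "dy": -0.7, "dz": 5, "wx": 0, "wy": 0, "wz": 0}, {"dx": 3, "dy": -0.7, "dz": 5, "wx": 0, "wy": 0, "wz": 0}, {"dx": 3, "dy": -0.7, "dz": 5, "wx": 0, "wy": 0, "wz": 0}]'

```text
clock: 20.3
eef_pos: [0.497, -0.0136, 0.0]
orientation: [-179.9, 42.0, 9.0]
contact_force: [-0.0, 0.3, -1.0]
grip_width: 0.0724
grip_force: 0.0
```

Emit:
arm_command --steps '[{"dx": 0, "dy": 0, "dz": 0, "wx": 0, "wy": 0, "wz": 0}, {"dx": 0, "dy": 0, "dz": 0, "wx": 0, "wy": 0, "wz": 0}, {"dx": 0, "dy": 0, "dz": 0, "wx": 0, "wy": 0, "wz": 0}, {"dx": 0, "dy": 0, "dz": 0, "wx": 0, "wy": 0, "wz": 0}, {"dx": 0, "dy": 0, "dz": 0, "wx": 0, "wy": 0, "wz": 0}, {"dx": 0, "dy": 0, "dz": 0, "wx": 0, "wy": 0, "wz": 0}]' --claw 50 --grip_force 110

```text
clock: 20.9
eef_pos: [0.4985, -0.0138, 0.0022]
orientation: [180.0, 41.9, 8.9]
contact_force: [2.3, 0.5, 7.1]
grip_width: 0.0566
grip_force: 118.7
```

```bash
python3 - <<'E'
from h import *
import pickle
go()
s=env.read_state();Rp=Ro.from_euler('xyz',s['orientation'],degrees=True);c=np.array([.476,-.0172,.006])
ct=Rp.inv().apply(c-s['eef_pos']);print(ct);ct[1]=0
pickle.dump((ct,Rp.as_quat(),s['orientation'][2]),open('B.pkl','wb'))
E
```

```text
now [ 0.4985 -0.0138  0.0022] [180.   41.9   8.9] F [2.3 0.5 7.1] w 0.0566 gf 118.7 t 20.9 j [ -8.  36.  98. -11.  87.  78.]
[-0.01948955 -0.00010711  0.01237485]
```

Emit:
arm_command --steps '[{"dx": -7, "dy": 0, "dz": -8, "wx": 0, "wy": 0, "wz": 0}, {"dx": -20, "dy": 0, "dz": -22, "wx": 0, "wy": 0, "wz": 0}, {"dx": -40, "dy": 0, "dz": -45, "wx": 0, "wy": 0, "wz": 0}, {"dx": -65, "dy": 0, "dz": -73, "wx": 0, "wy": 0, "wz": 0}, {"dx": -90, "dy": 0, "dz": -101, "wx": 0, "wy": 0, "wz": 0}, {"dx": -100, "dy": 0, "dz": -111, "wx": 0, "wy": 0, "wz": 0}, {"dx": -100, "dy": 0, "dz": -111, "wx": 0, "wy": 0, "wz": 0}]'

```text
clock: 21.6
eef_pos: [0.4982, -0.0139, 0.1514]
orientation: [179.9, 41.6, 8.9]
contact_force: [0.3, 0.3, -2.4]
grip_width: 0.057
grip_force: 117.1
```

```bash
cat >> h.py <<'E'
def pl(n,i,*ss):
    import pickle
    ct,q,yw=pickle.load(open(n+'.pkl','rb'));go(*[placepose(i,s,ct,Ro.from_quat(q),yw) for s in ss])
E
python3 -c "
from h import *
pl('B',2,.09)"
```

```text
now [ 0.4982 -0.0139  0.1514] [179.9  41.6   8.9] F [ 0.3  0.3 -2.4] w 0.057 gf 117.1 t 21.6 j [ -8.  23.  98. -11.  99.  76.]
d [ 121.  -143.4 -126.8] w [0.013 1.216 0.101] rows 9
```

Emit:
arm_command --steps '[{"dx": 121, "dy": -143, "dz": -127, "wx": 0.013, "wy": 1.216, "wz": 0.101}, {"dx": 121, "dy": -143, "dz": -127, "wx": 0.013, "wy": 1.216, "wz": 0.101}, {"dx": 121, "dy": -143, "dz": -127, "wx": 0.013, "wy": 1.216, "wz": 0.101}, {"dx": 121, "dy": -143, "dz": -127, "wx": 0.013, "wy": 1.216, "wz": 0.101}, {"dx": 121, "dy": -143, "dz": -127, "wx": 0.013, "wy": 1.216, "wz": 0.101}, {"dx": 121, "dy": -143, "dz": -127, "wx": 0.013, "wy": 1.216, "wz": 0.101}, {"dx": 121, "dy": -143, "dz": -127, "wx": 0.013, "wy": 1.216, "wz": 0.101}, {"dx": 121, "dy": -143, "dz": -127, "wx": 0.013, "wy": 1.216, "wz": 0.101}, {"dx": 121, "dy": -143, "dz": -127, "wx": 0.013, "wy": 1.216, "wz": 0.101}, {"dx": 121, "dy": -143, "dz": -127, "wx": 0.013, "wy": 1.216, "wz": 0.101}, {"dx": 121, "dy": -143, "dz": -127, "wx": 0.013, "wy": 1.216, "wz": 0.101}, {"dx": 121, "dy": -143, "dz": -127, "wx": 0.013, "wy": 1.216, "wz": 0.101}]'

```text
clock: 22.8
eef_pos: [0.6491, 0.1546, 0.1641]
orientation: [-179.9, -27.8, 3.4]
contact_force: [-0.3, -1.2, -1.9]
grip_width: 0.0567
grip_force: 117.5
```

```bash
python3 -c "
from h import *
pl('B',2,.09,.06,.045)"
```

```text
now [0.6491 0.1546 0.1641] [-179.9  -27.8    3.4] F [-0.3 -1.2 -1.9] w 0.0567 gf 117.5 t 22.8 j [  5.   7. 112.  -1.  33.  92.]
d [ 0.1 -0.4 -1.7] w [-0.001  0.005 -0.001] rows 1
d [-22.2  -0.4  18.4] w [-0.001  0.005 -0.001] rows 1
d [-33.3  -0.3  28.5] w [-0.001  0.005 -0.001] rows 1
```

Emit:
arm_command --steps '[{"dx": -12, "dy": 0, "dz": 10, "wx": 0, "wy": 0.005, "wz": 0}, {"dx": -24, "dy": 0, "dz": 20, "wx": 0, "wy": 0.005, "wz": 0}, {"dx": -34, "dy": 0, "dz": 29, "wx": 0, "wy": 0.005, "wz": 0}, {"dx": -41, "dy": 0, "dz": 35, "wx": 0, "wy": 0.005, "wz": 0}, {"dx": -48, "dy": 0, "dz": 41, "wx": 0, "wy": 0.005, "wz": 0}, {"dx": -48, "dy": 0, "dz": 41, "wx": 0, "wy": 0.005, "wz": 0}]'

```text
clock: 23.4
eef_pos: [0.6227, 0.1533, 0.1025]
orientation: [-179.9, -27.9, 3.5]
contact_force: [-1.3, -0.7, -1.9]
grip_width: 0.057
grip_force: 117.5
```

```bash
python3 -c "
from h import *
pl('B',2,.025,.012,.003)"
```

```text
now [0.6227 0.1533 0.1025] [-179.9  -27.9    3.5] F [-1.3 -0.7 -1.9] w 0.057 gf 117.5 t 23.4 j [  5.   9. 117.  -2.  26.  93.]
d [ 4.1 -0.1 -0.3] w [-0.001  0.005 -0.001] rows 1
d [-5.6 -0.1  8.5] w [-0.001  0.005 -0.001] rows 1
d [-12.3  -0.   14.5] w [-0.001  0.005 -0.001] rows 1
```

Emit:
arm_command --steps '[{"dx": -1, "dy": 0, "dz": 4, "wx": 0, "wy": 0.005, "wz": 0}, {"dx": -5.6, "dy": 0, "dz": 8.5, "wx": 0, "wy": 0.005, "wz": 0}, {"dx": -9, "dy": 0, "dz": 12, "wx": 0, "wy": 0.005, "wz": 0}, {"dx": -12, "dy": 0, "dz": 14.5, "wx": 0, "wy": 0.005, "wz": 0}, {"dx": -12, "dy": 0, "dz": 14.5, "wx": 0, "wy": 0.005, "wz": 0}]'

```text
clock: 23.9
eef_pos: [0.6196, 0.1532, 0.0851]
orientation: [-179.9, -28.3, 3.5]
contact_force: [-0.3, -0.3, -1.5]
grip_width: 0.0568
grip_force: 117.6
```

```bash
python3 -c "
from h import *
pl('B',2,.000,-.001)"
```

```text
now [0.6196 0.1532 0.0851] [-179.9  -28.3    3.5] F [-0.3 -0.3 -1.5] w 0.0568 gf 117.6 t 23.9 j [  5.  10. 118.  -2.  23.  93.]
d [-3.6 -0.   2.6] w [-0.001 -0.002 -0.001] rows 1
d [-4.4 -0.   3.3] w [-0.001 -0.002 -0.001] rows 1
```

Emit:
arm_command --steps '[{"dx": -2, "dy": 0, "dz": 1.5, "wx": 0, "wy": 0, "wz": 0}, {"dx": -3.6, "dy": 0, "dz": 2.8, "wx": 0, "wy": 0, "wz": 0}, {"dx": -4.4, "dy": 0, "dz": 3.3, "wx": 0, "wy": 0, "wz": 0}, {"dx": -4.4, "dy": 0, "dz": 3.3, "wx": 0, "wy": 0, "wz": 0}]'

```text
clock: 24.3
eef_pos: [0.6188, 0.1531, 0.082]
orientation: [-179.9, -28.5, 3.5]
contact_force: [-0.4, 0.2, 1.1]
grip_width: 0.0569
grip_force: 117.7
```

Emit:
arm_command --steps '[{"dx": 0, "dy": 0, "dz": 0, "wx": 0, "wy": 0, "wz": 0}, {"dx": 0, "dy": 0, "dz": 0, "wx": 0, "wy": 0, "wz": 0}, {"dx": 0, "dy": 0, "dz": 0, "wx": 0, "wy": 0, "wz": 0}, {"dx": 0, "dy": 0, "dz": 0, "wx": 0, "wy": 0, "wz": 0}, {"dx": 0, "dy": 0, "dz": 0, "wx": 0, "wy": 0, "wz": 0}]' --claw 76

```text
clock: 24.8
eef_pos: [0.6181, 0.1531, 0.0812]
orientation: [-179.9, -28.4, 3.4]
contact_force: [0.2, -0.9, -0.4]
grip_width: 0.0759
grip_force: 0.0
```

Emit:
arm_command --steps '[{"dx": 0, "dy": 0, "dz": -20, "wx": 0, "wy": 0, "wz": 0}, {"dx": 0, "dy": 0, "dz": -50, "wx": 0, "wy": 0, "wz": 0}, {"dx": 0, "dy": 0, "dz": -90, "wx": 0, "wy": 0, "wz": 0}, {"dx": 0, "dy": 0, "dz": -130, "wx": 0, "wy": 0, "wz": 0}, {"dx": 0, "dy": 0, "dz": -130, "wx": 0, "wy": 0, "wz": 0}]' --claw 72

```text
clock: 25.3
eef_pos: [0.5582, 0.1497, 0.2025]
orientation: [-179.9, -29.0, 3.5]
contact_force: [0.7, -0.1, 0.9]
grip_width: 0.0717
grip_force: 0.0
```

```bash
python3 - <<'E'
from h import *
import pickle
b=cam('side');pickle.dump(b,open('k7.pkl','wb'))
o=pickle.load(open('side0.pkl','rb'));d=np.abs(b['img'].astype(int)-o['img']).sum(2)
for n,p in (('C',(.477,-.139,.012)),('mal',(.56,.369,.05))):
    u,v=proj(b,p)[0].astype(int);print(n,u,v,d[v-12:v+12,u-12:u+12].mean())
save(b,'k7.png',(195,150,385,270),4)
yw=-2.6;u=np.array([np.cos(np.radians(yw)),np.sin(np.radians(yw))]);g=np.array([.4768,-.139])+.022*u
go(([*g,.12],Rdown(yw,-42)))
E
```

```text
C 349 185 4.236111111111111
mal 216 293 4.824652777777778
now [0.5576 0.1495 0.1995] [-179.9  -28.8    3.5] F [ 0.3  0.4 -0.4] w 0.0722 gf 0.0 t 25.4 j [  5.  -8. 123.  -1.  36.  93.]
d [-105.   285.5   32.6] w [ 0.012 -1.234  0.113] rows 9
```

View pics/k7.png

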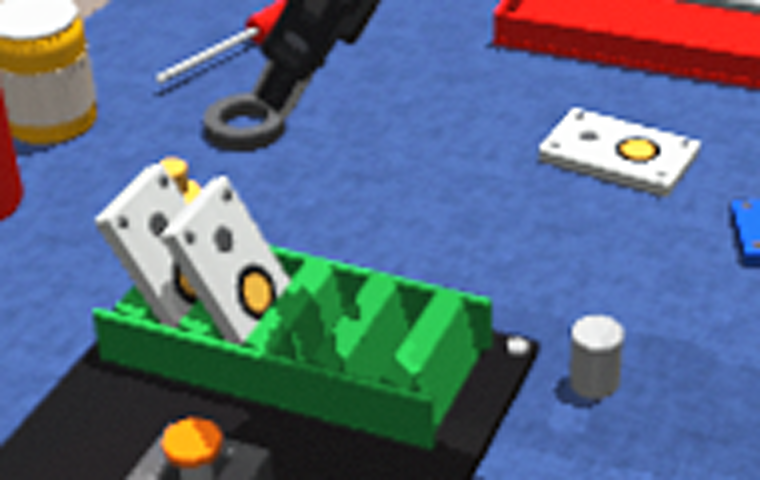

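Both plates stand fully seated, and C is unmoved. On to C.

Emit:
arm_command --steps '[{"dx": -105, "dy": 285, "dz": 32, "wx": 0.012, "wy": -1.234, "wz": 0.113}, {"dx": -105, "dy": 285, "dz": 32, "wx": 0.012, "wy": -1.234, "wz": 0.113}, {"dx": -105, "dy": 285, "dz": 32, "wx": 0.012, "wy": -1.234, "wz": 0.113}, {"dx": -105, "dy": 285, "dz": 32, "wx": 0.012, "wy": -1.234, "wz": 0.113}, {"dx": -105, "dy": 285, "dz": 32, "wx": 0.012, "wy": -1.234, "wz": 0.113}, {"dx": -105, "dy": 285, "dz": 32, "wx": 0.012, "wy": -1.234, "wz": 0.113}, {"dx": -105, "dy": 285, "dz": 32, "wx": 0.012, "wy": -1.234, "wz": 0.113}, {"dx": -105, "dy": 285, "dz": 32, "wx": 0.012, "wy": -1.234, "wz": 0.113}, {"dx": -105, "dy": 285, "dz": 32, "wx": 0.012, "wy": -1.234, "wz": 0.113}, {"dx": -105, "dy": 285, "dz": 32, "wx": 0.012, "wy": -1.234, "wz": 0.113}, {"dx": -105, "dy": 285, "dz": 32, "wx": 0.012, "wy": -1.234, "wz": 0.113}, {"dx": -105, "dy": 285, "dz": 32, "wx": 0.012, "wy": -1.234, "wz": 0.113}]'

```text
clock: 26.55
eef_pos: [0.4964, -0.1398, 0.1171]
orientation: [180.0, 42.4, -2.6]
contact_force: [-0.3, -0.1, -0.3]
grip_width: 0.0722
grip_force: 0.0
```

```bash
python3 - <<'E'
from h import *
yw=-2.6;u=np.array([np.cos(np.radians(yw)),np.sin(np.radians(yw))]);g=np.array([.4768,-.139])+.022*u
go(([*g,.004],Rdown(yw,-42)))
E
```

```text
now [ 0.4964 -0.1398  0.1171] [180.   42.4  -2.6] F [-0.3 -0.1 -0.3] w 0.0722 gf 0.0 t 26.6 j [-21.  28.  96. -12.  97.  75.]
d [78.   0.  81.9] w [ 0.     0.007 -0.001] rows 3
```

Emit:
arm_command --steps '[{"dx": 28, "dy": 0, "dz": 29, "wx": 0, "wy": 0.007, "wz": 0}, {"dx": 50, "dy": 0, "dz": 51, "wx": 0, "wy": 0.007, "wz": 0}, {"dx": 62, "dy": 0, "dz": 64, "wx": 0, "wy": 0.007, "wz": 0}, {"dx": 70, "dy": 0, "dz": 73, "wx": 0, "wy": 0.007, "wz": 0}, {"dx": 75, "dy": 0, "dz": 79, "wx": 0, "wy": 0.007, "wz": 0}, {"dx": 77, "dy": 0, "dz": 81, "wx": 0, "wy": 0.007, "wz": 0}, {"dx": 77, "dy": 0, "dz": 81, "wx": 0, "wy": 0.007, "wz": 0}, {"dx": 77, "dy": 0, "dz": 81, "wx": 0, "wy": 0.007, "wz": 0}]'

```text
clock: 27.35
eef_pos: [0.4996, -0.1404, 0.0064]
orientation: [179.9, 41.9, -2.7]
contact_force: [0.7, 0.5, 0.3]
grip_width: 0.0722
grip_force: 0.0
```

```bash
python3 - <<'E'
from h import *
yw=-2.6;u=np.array([np.cos(np.radians(yw)),np.sin(np.radians(yw))]);g=np.array([.4768,-.139])+.022*u
go(([*g,.0005],Rdown(yw,-42)))
E
```

```text
now [ 0.4996 -0.1404  0.0064] [179.9  41.9  -2.7] F [0.7 0.5 0.3] w 0.0722 gf 0.0 t 27.4 j [-21.  37.  96. -12.  88.  77.]
d [ 3.3 -0.3  5. ] w [ 0.001 -0.002 -0.001] rows 1
```

Emit:
arm_command --steps '[{"dx": 1.5, "dy": 0, "dz": 2.5, "wx": 0, "wy": 0, "wz": 0}, {"dx": 3, "dy": 0, "dz": 5, "wx": 0, "wy": 0, "wz": 0}, {"dx": 3, "dy": 0, "dz": 5, "wx": 0, "wy": 0, "wz": 0}, {"dx": 3, "dy": 0, "dz": 5, "wx": 0, "wy": 0, "wz": 0}]'

```text
clock: 27.75
eef_pos: [0.4976, -0.14, -0.0004]
orientation: [180.0, 42.0, -2.7]
contact_force: [0.4, 0.1, 0.4]
grip_width: 0.0717
grip_force: 0.0
```

Emit:
arm_command --steps '[{"dx": 0, "dy": 0, "dz": 0, "wx": 0, "wy": 0, "wz": 0}, {"dx": 0, "dy": 0, "dz": 0, "wx": 0, "wy": 0, "wz": 0}, {"dx": 0, "dy": 0, "dz": 0, "wx": 0, "wy": 0, "wz": 0}, {"dx": 0, "dy": 0, "dz": 0, "wx": 0, "wy": 0, "wz": 0}, {"dx": 0, "dy": 0, "dz": 0, "wx": 0, "wy": 0, "wz": 0}, {"dx": 0, "dy": 0, "dz": 0, "wx": 0, "wy": 0, "wz": 0}]' --claw 50 --grip_force 110

```text
clock: 28.35
eef_pos: [0.4992, -0.1402, 0.0022]
orientation: [179.9, 41.9, -2.7]
contact_force: [2.4, 1.1, 7.9]
grip_width: 0.0566
grip_force: 118.5
```

```bash
python3 - <<'E'
from h import *
import pickle
go()
s=env.read_state();Rp=Ro.from_euler('xyz',s['orientation'],degrees=True);c=np.array([.4768,-.139,.006])
ct=Rp.inv().apply(c-s['eef_pos']);print(ct);ct[1]=0
pickle.dump((ct,Rp.as_quat(),s['orientation'][2]),open('C.pkl','wb'))
E
```

```text
now [ 0.4992 -0.1402  0.0022] [179.9  41.9  -2.7] F [2.4 1.1 7.9] w 0.0566 gf 118.5 t 28.4 j [-21.  37.  96. -12.  88.  77.]
[-0.01921062 -0.00012513  0.01218693]
```

Emit:
arm_command --steps '[{"dx": -7, "dy": 0, "dz": -8, "wx": 0, "wy": 0, "wz": 0}, {"dx": -20, "dy": 0, "dz": -22, "wx": 0, "wy": 0, "wz": 0}, {"dx": -40, "dy": 0, "dz": -45, "wx": 0, "wy": 0, "wz": 0}, {"dx": -65, "dy": 0, "dz": -73, "wx": 0, "wy": 0, "wz": 0}, {"dx": -90, "dy": 0, "dz": -101, "wx": 0, "wy": 0, "wz": 0}, {"dx": -100, "dy": 0, "dz": -111, "wx": 0, "wy": 0, "wz": 0}, {"dx": -100, "dy": 0, "dz": -111, "wx": 0, "wy": 0, "wz": 0}]'

```text
clock: 29.05
eef_pos: [0.499, -0.1404, 0.151]
orientation: [179.8, 41.7, -2.7]
contact_force: [0.5, -0.1, -1.8]
grip_width: 0.0569
grip_force: 117.0
```

```bash
python3 -c "
from h import *
pl('C',1,.09)"
```

```text
now [ 0.499  -0.1404  0.151 ] [179.8  41.7  -2.7] F [ 0.5 -0.1 -1.8] w 0.0569 gf 117.0 t 29.1 j [-21.  25.  95. -12. 100.  74.]
d [  60.1 -297.3  -73.7] w [-0.012  1.216 -0.112] rows 9
```

Emit:
arm_command --steps '[{"dx": 60, "dy": -297, "dz": -74, "wx": -0.012, "wy": 1.216, "wz": -0.112}, {"dx": 60, "dy": -297, "dz": -74, "wx": -0.012, "wy": 1.216, "wz": -0.112}, {"dx": 60, "dy": -297, "dz": -74, "wx": -0.012, "wy": 1.216, "wz": -0.112}, {"dx": 60, "dy": -297, "dz": -74, "wx": -0.012, "wy": 1.216, "wz": -0.112}, {"dx": 60, "dy": -297, "dz": -74, "wx": -0.012, "wy": 1.216, "wz": -0.112}, {"dx": 60, "dy": -297, "dz": -74, "wx": -0.012, "wy": 1.216, "wz": -0.112}, {"dx": 60, "dy": -297, "dz": -74, "wx": -0.012, "wy": 1.216, "wz": -0.112}, {"dx": 60, "dy": -297, "dz": -74, "wx": -0.012, "wy": 1.216, "wz": -0.112}, {"dx": 60, "dy": -297, "dz": -74, "wx": -0.012, "wy": 1.216, "wz": -0.112}, {"dx": 60, "dy": -297, "dz": -74, "wx": -0.012, "wy": 1.216, "wz": -0.112}, {"dx": 60, "dy": -297, "dz": -74, "wx": -0.012, "wy": 1.216, "wz": -0.112}, {"dx": 60, "dy": -297, "dz": -74, "wx": -0.012, "wy": 1.216, "wz": -0.112}]'

```text
clock: 30.25
eef_pos: [0.6069, 0.1518, 0.1645]
orientation: [-179.9, -27.7, 3.3]
contact_force: [-0.7, -0.9, -1.7]
grip_width: 0.0567
grip_force: 117.5
```

```bash
python3 -c "
from h import *
pl('C',1,.09,.03)"
```

```text
now [0.6069 0.1518 0.1645] [-179.9  -27.7    3.3] F [-0.7 -0.9 -1.7] w 0.0567 gf 117.5 t 30.2 j [  5.   2. 118.  -1.  33.  93.]
d [-0.1 -0.6 -1. ] w [-0.001  0.005 -0.003] rows 1
d [-44.6  -0.5  39.3] w [-0.001  0.005 -0.003] rows 2
```

Emit:
arm_command --steps '[{"dx": -12, "dy": -0.5, "dz": 10, "wx": 0, "wy": 0.005, "wz": -0.003}, {"dx": -24, "dy": -0.5, "dz": 20, "wx": 0, "wy": 0.005, "wz": -0.003}, {"dx": -33, "dy": -0.5, "dz": 29, "wx": 0, "wy": 0.005, "wz": -0.003}, {"dx": -40, "dy": -0.5, "dz": 36, "wx": 0, "wy": 0.005, "wz": -0.003}, {"dx": -46, "dy": -0.5, "dz": 41, "wx": 0, "wy": 0.005, "wz": -0.003}, {"dx": -46, "dy": -0.5, "dz": 41, "wx": 0, "wy": 0.005, "wz": -0.003}]'

```text
clock: 30.85
eef_pos: [0.5829, 0.1515, 0.1045]
orientation: [180.0, -27.9, 3.6]
contact_force: [-0.0, -0.6, -2.1]
grip_width: 0.0568
grip_force: 117.5
```

```bash
python3 -c "
from h import *
pl('C',1,.025,.012,.003)"
```

```text
now [0.5829 0.1515 0.1045] [180.  -27.9   3.6] F [-0.  -0.6 -2.1] w 0.0568 gf 117.5 t 30.9 j [  5.   4. 123.  -2.  26.  93.]
d [1.  0.6 0.8] w [-0.002  0.003  0.001] rows 1
d [-8.7  0.6  9.5] w [-0.002  0.003  0.001] rows 1
d [-15.4   0.6  15.6] w [-0.002  0.003  0.001] rows 1
```

Emit:
arm_command --steps '[{"dx": -3, "dy": 0.5, "dz": 5, "wx": 0, "wy": 0.003, "wz": 0}, {"dx": -8.7, "dy": 0.5, "dz": 9.5, "wx": 0, "wy": 0.003, "wz": 0}, {"dx": -12, "dy": 0.5, "dz": 12.5, "wx": 0, "wy": 0.003, "wz": 0}, {"dx": -15, "dy": 0.5, "dz": 15.5, "wx": 0, "wy": 0.003, "wz": 0}, {"dx": -15, "dy": 0.5, "dz": 15.5, "wx": 0, "wy": 0.003, "wz": 0}]'

```text
clock: 31.35
eef_pos: [0.5771, 0.1508, 0.0843]
orientation: [180.0, -28.1, 3.6]
contact_force: [-0.8, -0.1, -1.7]
grip_width: 0.0568
grip_force: 117.7
```

```bash
python3 -c "
from h import *
pl('C',1,.000,-.001)"
```

```text
now [0.5771 0.1508 0.0843] [180.  -28.1   3.6] F [-0.8 -0.1 -1.7] w 0.0568 gf 117.7 t 31.4 j [  5.   5. 124.  -2.  23.  93.]
d [-3.   0.2  2.4] w [-0.002 -0.001  0.002] rows 1
d [-3.7  0.2  3.1] w [-0.002 -0.001  0.002] rows 1
```

Emit:
arm_command --steps '[{"dx": -1.5, "dy": 0, "dz": 1.2, "wx": 0, "wy": 0, "wz": 0}, {"dx": -3, "dy": 0, "dz": 2.4, "wx": 0, "wy": 0, "wz": 0}, {"dx": -4, "dy": 0, "dz": 3.3, "wx": 0, "wy": 0, "wz": 0}, {"dx": -4, "dy": 0, "dz": 3.3, "wx": 0, "wy": 0, "wz": 0}]'

```text
clock: 31.75
eef_pos: [0.5768, 0.1509, 0.0816]
orientation: [180.0, -28.3, 3.6]
contact_force: [0.1, 0.2, 1.6]
grip_width: 0.0568
grip_force: 117.9
```

Emit:
arm_command --steps '[{"dx": 0, "dy": 0, "dz": 0, "wx": 0, "wy": 0, "wz": 0}, {"dx": 0, "dy": 0, "dz": 0, "wx": 0, "wy": 0, "wz": 0}, {"dx": 0, "dy": 0, "dz": 0, "wx": 0, "wy": 0, "wz": 0}, {"dx": 0, "dy": 0, "dz": 0, "wx": 0, "wy": 0, "wz": 0}, {"dx": 0, "dy": 0, "dz": 0, "wx": 0, "wy": 0, "wz": 0}]' --claw 76

```text
clock: 32.25
eef_pos: [0.5758, 0.1507, 0.0805]
orientation: [180.0, -28.2, 3.6]
contact_force: [-0.4, 0.8, -0.0]
grip_width: 0.076
grip_force: 0.0
```

Emit:
arm_command --steps '[{"dx": 0, "dy": 0, "dz": -20, "wx": 0, "wy": 0, "wz": 0}, {"dx": 0, "dy": 0, "dz": -50, "wx": 0, "wy": 0, "wz": 0}, {"dx": 0, "dy": 0, "dz": -90, "wx": 0, "wy": 0, "wz": 0}, {"dx": 0, "dy": 0, "dz": -130, "wx": 0, "wy": 0, "wz": 0}, {"dx": 0, "dy": 0, "dz": -130, "wx": 0, "wy": 0, "wz": 0}]'

```text
clock: 32.75
eef_pos: [0.5164, 0.1475, 0.202]
orientation: [-180.0, -28.9, 3.6]
contact_force: [0.7, 0.3, 0.9]
grip_width: 0.0757
grip_force: 0.0
```

```bash
python3 - <<'E'
from h import *
import pickle
b=cam('side');a=cam('top');pickle.dump((a,b),open('k8.pkl','wb'))
o=pickle.load(open('side0.pkl','rb'));d=np.abs(b['img'].astype(int)-o['img']).sum(2)
for n,p in (('mal',(.56,.369,.05)),('handle',(.45,.369,.05))):
    u,v=proj(b,p)[0].astype(int);print(n,u,v,d[v-12:v+12,u-12:u+12].mean())
# top face of mallet handle z? compare
im=np.hstack([cv2.resize(b['img'][150:300,180:330],None,fx=2.6,fy=2.6),cv2.resize(a['img'][150:300,160:310],None,fx=2.6,fy=2.6)])
cv2.imwrite('pics/k8.png',im[:,:,::-1])
go(([.5115,.3695,.15],Rdown(0)))
E
```

```text
mal 216 293 5.196180555555555
handle 266 312 7.380208333333333
now [0.5149 0.147  0.1964] [180.  -28.4   3.6] F [-0.1  0.9 -0.8] w 0.0761 gf 0.0 t 32.9 j [  6. -14. 128.  -2.  37.  93.]
d [ -12.7 -222.2   45.8] w [-0.015 -0.495  0.062] rows 5
```

View pics/k8.png

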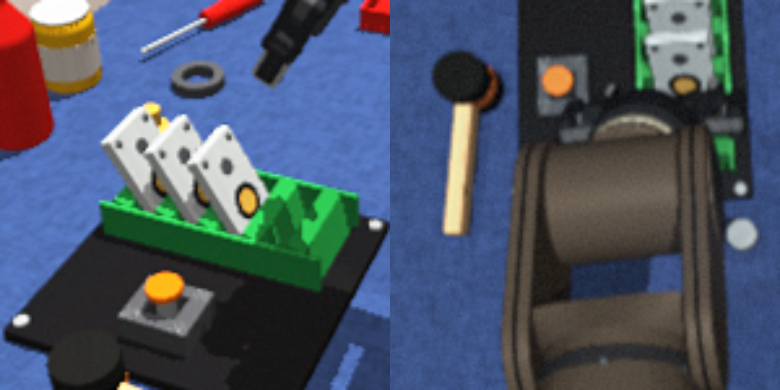

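All three plates are seated and the mallet is where I measured it. Grasp it next.

Emit:
arm_command --steps '[{"dx": -13, "dy": -222, "dz": 46, "wx": -0.015, "wy": -0.495, "wz": 0.062}, {"dx": -13, "dy": -222, "dz": 46, "wx": -0.015, "wy": -0.495, "wz": 0.062}, {"dx": -13, "dy": -222, "dz": 46, "wx": -0.015, "wy": -0.495, "wz": 0.062}, {"dx": -13, "dy": -222, "dz": 46, "wx": -0.015, "wy": -0.495, "wz": 0.062}, {"dx": -13, "dy": -222, "dz": 46, "wx": -0.015, "wy": -0.495, "wz": 0.062}, {"dx": -13, "dy": -222, "dz": 46, "wx": -0.015, "wy": -0.495, "wz": 0.062}, {"dx": -13, "dy": -222, "dz": 46, "wx": -0.015, "wy": -0.495, "wz": 0.062}, {"dx": -13, "dy": -222, "dz": 46, "wx": -0.015, "wy": -0.495, "wz": 0.062}]' --claw 42

```text
clock: 33.65
eef_pos: [0.5106, 0.368, 0.1471]
orientation: [179.9, 0.3, -0.1]
contact_force: [-0.5, 0.2, 1.0]
grip_width: 0.0422
grip_force: 0.0
```

```bash
python3 - <<'E'
from h import *
go(([.511,.3695,.02],Rdown(-.3)))
E
```

```text
now [0.5106 0.368  0.1471] [ 1.799e+02  3.000e-01 -1.000e-01] F [-0.5  0.2  1. ] w 0.0422 gf 0.0 t 33.6 j [ 27.  15. 101.   0.  64. 117.]
d [  1.   -1.7 127.1] w [0.001 0.005 0.004] rows 3
```

Emit:
arm_command --steps '[{"dx": 1, "dy": -1.5, "dz": 40, "wx": 0, "wy": 0.005, "wz": 0.004}, {"dx": 1, "dy": -1.5, "dz": 75, "wx": 0, "wy": 0.005, "wz": 0.004}, {"dx": 1, "dy": -1.5, "dz": 100, "wx": 0, "wy": 0.005, "wz": 0.004}, {"dx": 1, "dy": -1.5, "dz": 115, "wx": 0, "wy": 0.005, "wz": 0.004}, {"dx": 1, "dy": -1.5, "dz": 125, "wx": 0, "wy": 0.005, "wz": 0.004}, {"dx": 1, "dy": -1.5, "dz": 127, "wx": 0, "wy": 0.005, "wz": 0.004}, {"dx": 1, "dy": -1.5, "dz": 127, "wx": 0, "wy": 0.005, "wz": 0.004}]'

```text
clock: 34.35
eef_pos: [0.5123, 0.3707, 0.0223]
orientation: [-179.9, -0.2, -0.3]
contact_force: [-0.2, 0.2, 0.8]
grip_width: 0.0418
grip_force: 0.0
```

Emit:
arm_command --steps '[{"dx": 0, "dy": 0, "dz": 0, "wx": 0, "wy": 0, "wz": 0}, {"dx": 0, "dy": 0, "dz": 0, "wx": 0, "wy": 0, "wz": 0}, {"dx": 0, "dy": 0, "dz": 0, "wx": 0, "wy": 0, "wz": 0}, {"dx": 0, "dy": 0, "dz": 0, "wx": 0, "wy": 0, "wz": 0}, {"dx": 0, "dy": 0, "dz": 0, "wx": 0, "wy": 0, "wz": 0}, {"dx": 0, "dy": 0, "dz": 0, "wx": 0, "wy": 0, "wz": 0}, {"dx": 0, "dy": 0, "dz": 0, "wx": 0, "wy": 0, "wz": 0}]' --claw 5 --grip_force 110

```text
clock: 35.05
eef_pos: [0.5125, 0.3714, 0.0232]
orientation: [-179.9, -0.3, -0.2]
contact_force: [-2.0, -0.5, 5.8]
grip_width: 0.0159
grip_force: 107.2
```

```bash
python3 - <<'E'
from h import *
go()
E
```

```text
now [0.5125 0.3714 0.0232] [-179.9   -0.3   -0.2] F [-2.  -0.5  5.8] w 0.0159 gf 107.2 t 35.0 j [ 27.  25. 103.  -0.  52. 117.]
```

Emit:
arm_command --steps '[{"dx": 0, "dy": 0, "dz": -15, "wx": 0, "wy": 0, "wz": 0}, {"dx": 0, "dy": 0, "dz": -40, "wx": 0, "wy": 0, "wz": 0}, {"dx": 0, "dy": 0, "dz": -70, "wx": 0, "wy": 0, "wz": 0}, {"dx": 0, "dy": 0, "dz": -90, "wx": 0, "wy": 0, "wz": 0}, {"dx": 0, "dy": 0, "dz": -90, "wx": 0, "wy": 0, "wz": 0}]'

```text
clock: 35.55
eef_pos: [0.5131, 0.3716, 0.1154]
orientation: [-179.8, -0.5, -0.2]
contact_force: [0.7, 0.5, -2.1]
grip_width: 0.0161
grip_force: 107.0
```

```bash
python3 - <<'E'
from h import *
import pickle
a,b=cam('top'),cam('side');pickle.dump((a,b),open('k9.pkl','wb'))
s=env.read_state();p=s['eef_pos']
go(([.511,.2765,.105],Rdown(-.3)))
# mallet: orange band centroid (side) & pin cap centroid vs predictions
def blob(c,P,r,lo=(5,120,90),hi=(18,255,255)):
    u,v=proj(c,P)[0].astype(int);h=cv2.cvtColor(c['img'][v-r:v+r,u-r:u+r],cv2.COLOR_RGB2HSV);m=cv2.inRange(h,lo,hi)
    ys,xs=np.nonzero(m);return (xs.mean()+u-r,ys.mean()+v-r,len(xs)) if len(xs) else None
pc=np.array([.5605,.2761,.056])
pt,ps=blob(a,pc,10),blob(b,pc,10);print('pin',pt,ps,proj(a,pc),proj(b,pc))
if pt and ps: print(tri(a,pt[:2],b,ps[:2]))
E
```

```text
now [0.5108 0.3704 0.111 ] [ 1.8e+02 -1.0e-01 -3.0e-01] F [-0.1  0.4 -3.4] w 0.0164 gf 107.0 t 35.6 j [ 27.  18. 102.  -0.  60. 117.]
d [ 0.6 93.9  6. ] w [ 0.    -0.001  0.001] rows 2
pin (np.float64(224.18487394957984), np.float64(180.69747899159663), 119) (np.float64(241.93846153846152), np.float64(263.2153846153846), 65) [[223.86803736 180.20863116]] [[242.85932407 259.04122618]]
(array([0.56226296, 0.27823026, 0.04510983]), np.float64(0.000872764272785406))
```

The mallet is held (TCP z is 23 mm above its striking face). Move it over the pin at (0.5605, 0.276).

Emit:
arm_command --steps '[{"dx": 1, "dy": 30, "dz": -4, "wx": 0, "wy": 0, "wz": 0}, {"dx": 1, "dy": 60, "dz": -4, "wx": 0, "wy": 0, "wz": 0}, {"dx": 1, "dy": 85, "dz": -4, "wx": 0, "wy": 0, "wz": 0}, {"dx": 1, "dy": 94, "dz": -4, "wx": 0, "wy": 0, "wz": 0}, {"dx": 1, "dy": 94, "dz": -4, "wx": 0, "wy": 0, "wz": 0}, {"dx": 1, "dy": 94, "dz": -4, "wx": 0, "wy": 0, "wz": 0}]'

```text
clock: 36.25
eef_pos: [0.5114, 0.2769, 0.1144]
orientation: [-180.0, -0.0, -0.3]
contact_force: [-0.6, -0.1, -2.3]
grip_width: 0.016
grip_force: 107.4
```

```bash
python3 - <<'E'
from h import *
go(([.5125,.2765,.082],Rdown(-.2)),([.5125,.2765,.066],Rdown(-.2)))
E
```

```text
now [0.5114 0.2769 0.1144] [-180.    -0.    -0.3] F [-0.6 -0.1 -2.3] w 0.016 gf 107.4 t 36.2 j [ 18.  12. 109.   0.  59. 109.]
d [ 1.1  0.4 32.4] w [-0.    -0.    -0.001] rows 1
d [ 1.1  0.4 48.4] w [-0.    -0.    -0.001] rows 1
```

Emit:
arm_command --steps '[{"dx": 1, "dy": 0, "dz": 12, "wx": 0, "wy": 0, "wz": 0}, {"dx": 1, "dy": 0, "dz": 22, "wx": 0, "wy": 0, "wz": 0}, {"dx": 1, "dy": 0, "dz": 30, "wx": 0, "wy": 0, "wz": 0}, {"dx": 1, "dy": 0, "dz": 35, "wx": 0, "wy": 0, "wz": 0}, {"dx": 1, "dy": 0, "dz": 38, "wx": 0, "wy": 0, "wz": 0}, {"dx": 1, "dy": 0, "dz": 41, "wx": 0, "wy": 0, "wz": 0}]'

```text
clock: 36.85
eef_pos: [0.513, 0.2769, 0.0747]
orientation: [-180.0, -0.1, -0.2]
contact_force: [-3.1, -0.8, 1.5]
grip_width: 0.0161
grip_force: 107.9
```

Emit:
arm_command --steps '[{"dx": 0, "dy": 0, "dz": 1.5, "wx": 0, "wy": 0, "wz": 0}, {"dx": 0, "dy": 0, "dz": 3, "wx": 0, "wy": 0, "wz": 0}, {"dx": 0, "dy": 0, "dz": 4.5, "wx": 0, "wy": 0, "wz": 0}, {"dx": 0, "dy": 0, "dz": 4.5, "wx": 0, "wy": 0, "wz": 0}]'

```text
clock: 37.25
eef_pos: [0.5132, 0.2768, 0.0699]
orientation: [-180.0, -0.2, -0.3]
contact_force: [-1.7, 1.4, 0.2]
grip_width: 0.0163
grip_force: 107.9
```

Emit:
arm_command --steps '[{"dx": 0, "dy": 0, "dz": 1.5, "wx": 0, "wy": 0, "wz": 0}, {"dx": 0, "dy": 0, "dz": 3, "wx": 0, "wy": 0, "wz": 0}, {"dx": 0, "dy": 0, "dz": 3, "wx": 0, "wy": 0, "wz": 0}]'

```text
clock: 37.55
eef_pos: [0.5133, 0.2768, 0.0668]
orientation: [-180.0, -0.2, -0.3]
contact_force: [-1.4, 1.3, 0.7]
grip_width: 0.0162
grip_force: 107.9
```

Emit:
arm_command --steps '[{"dx": 0, "dy": 0, "dz": 1, "wx": 0, "wy": 0, "wz": 0}, {"dx": 0, "dy": 0, "dz": 2, "wx": 0, "wy": 0, "wz": 0}, {"dx": 0, "dy": 0, "dz": 2, "wx": 0, "wy": 0, "wz": 0}]'

```text
clock: 37.85
eef_pos: [0.5133, 0.2768, 0.0662]
orientation: [-180.0, -0.1, -0.2]
contact_force: [-6.0, -0.2, 7.8]
grip_width: 0.0164
grip_force: 109.0
```

Emit:
arm_command --steps '[{"dx": 0, "dy": 0, "dz": 1.5, "wx": 0, "wy": 0, "wz": 0}, {"dx": 0, "dy": 0, "dz": 3, "wx": 0, "wy": 0, "wz": 0}, {"dx": 0, "dy": 0, "dz": 3, "wx": 0, "wy": 0, "wz": 0}]'

```text
clock: 38.15
eef_pos: [0.5132, 0.277, 0.066]
orientation: [180.0, -0.0, -0.2]
contact_force: [-12.6, -2.8, 20.9]
grip_width: 0.0161
grip_force: 111.0
```

```bash
python3 -c "
from h import *
go()"
```

```text
now [0.5132 0.277  0.066 ] [180.   -0.   -0.2] F [-12.6  -2.8  20.9] w 0.0161 gf 111.0 t 38.1 j [ 18.  16. 110.  -0.  54. 109.]
```

The pin is hard home: z stops at 66 mm, giving a cap height of 43 mm at 21 N. Lift high, check the pin, then carry the mallet to the tray.

Emit:
arm_command --steps '[{"dx": 0, "dy": 0, "dz": -15, "wx": 0, "wy": 0, "wz": 0}, {"dx": 0, "dy": 0, "dz": -40, "wx": 0, "wy": 0, "wz": 0}, {"dx": 0, "dy": 0, "dz": -75, "wx": 0, "wy": 0, "wz": 0}, {"dx": 0, "dy": 0, "dz": -110, "wx": 0, "wy": 0, "wz": 0}, {"dx": 0, "dy": 0, "dz": -140, "wx": 0, "wy": 0, "wz": 0}, {"dx": 0, "dy": 0, "dz": -140, "wx": 0, "wy": 0, "wz": 0}]'

```text
clock: 38.75
eef_pos: [0.5159, 0.2772, 0.2071]
orientation: [-179.8, -0.7, -0.3]
contact_force: [0.2, 0.6, -1.6]
grip_width: 0.0161
grip_force: 107.4
```

```bash
python3 - <<'E'
from h import *
import pickle
b=cam('side');pickle.dump(b,open('k10.pkl','wb'));o=pickle.load(open('side0.pkl','rb'))
u,v=proj(b,(.5605,.2761,.05))[0].astype(int)
for c in(o,b):
    w=c['img'][v-16:v+16,u-14:u+14].astype(int);m=(w[:,:,0]>1.5*w[:,:,1])&(w[:,:,0]>120)
    w2=(w[:,:,0]>150)&(w[:,:,2]<90); ys,xs=np.nonzero(w2);print(ys.mean()+v-16,ys.min()+v-16,len(ys))
print([proj(b,(.5605,.2761,z))[0].round(1) for z in(.0565,.043)])
go(([.5119,-.3045,.2],Rdown(6)))
E
```

```text
259.6 254 140
264.6299212598425 260 127
[array([242.8, 258.9]), array([243.5, 263.6])]
now [0.5143 0.2767 0.2039] [-179.9   -0.4   -0.3] F [-0.2 -0.3 -2.7] w 0.0162 gf 107.4 t 38.8 j [ 18.   6. 105.  -0.  68. 109.]
d [4.000e-01 5.812e+02 3.100e+00] w [-0.001 -0.007 -0.109] rows 12
```

The pin cap dropped about 5 px, which is roughly 13 mm, so it's home. Now to the tray.

Emit:
arm_command --steps '[{"dx": 0, "dy": 581, "dz": 3, "wx": 0, "wy": -0.007, "wz": -0.109}, {"dx": 0, "dy": 581, "dz": 3, "wx": 0, "wy": -0.007, "wz": -0.109}, {"dx": 0, "dy": 581, "dz": 3, "wx": 0, "wy": -0.007, "wz": -0.109}, {"dx": 0, "dy": 581, "dz": 3, "wx": 0, "wy": -0.007, "wz": -0.109}, {"dx": 0, "dy": 581, "dz": 3, "wx": 0, "wy": -0.007, "wz": -0.109}, {"dx": 0, "dy": 581, "dz": 3, "wx": 0, "wy": -0.007, "wz": -0.109}, {"dx": 0, "dy": 581, "dz": 3, "wx": 0, "wy": -0.007, "wz": -0.109}, {"dx": 0, "dy": 581, "dz": 3, "wx": 0, "wy": -0.007, "wz": -0.109}, {"dx": 0, "dy": 581, "dz": 3, "wx": 0, "wy": -0.007, "wz": -0.109}, {"dx": 0, "dy": 581, "dz": 3, "wx": 0, "wy": -0.007, "wz": -0.109}, {"dx": 0, "dy": 581, "dz": 3, "wx": 0, "wy": -0.007, "wz": -0.109}, {"dx": 0, "dy": 581, "dz": 3, "wx": 0, "wy": -0.007, "wz": -0.109}]'

```text
clock: 40.0
eef_pos: [0.5082, -0.3074, 0.1951]
orientation: [-179.9, 0.5, 5.8]
contact_force: [1.0, 0.7, -2.0]
grip_width: 0.0161
grip_force: 107.8
```

Emit:
arm_command --steps '[{"dx": 0, "dy": 0, "dz": 0, "wx": 0, "wy": 0, "wz": 0}, {"dx": 0, "dy": 0, "dz": 0, "wx": 0, "wy": 0, "wz": 0}, {"dx": 0, "dy": 0, "dz": 0, "wx": 0, "wy": 0, "wz": 0}]'

```text
clock: 40.3
eef_pos: [0.5094, -0.303, 0.1966]
orientation: [-179.8, 0.4, 6.0]
contact_force: [-0.2, 0.8, -2.9]
grip_width: 0.0163
grip_force: 107.8
```

```bash
python3 - <<'E'
from h import *
go(([.5119,-.3045,.05],Rdown(6)),([.5119,-.3045,.0295],Rdown(6)))
E
```

```text
now [ 0.5094 -0.303   0.1966] [-179.8    0.4    6. ] F [-0.2  0.8 -2.9] w 0.0163 gf 107.8 t 40.3 j [-40.   8. 104.  -0.  68.  44.]
d [  3.4   2.2 146.5] w [-0.003  0.008  0.   ] rows 3
d [  3.6   2.3 167. ] w [-0.003  0.008  0.   ] rows 4
```

Emit:
arm_command --steps '[{"dx": 3.5, "dy": 2, "dz": 40, "wx": -0.003, "wy": 0.008, "wz": 0}, {"dx": 3.5, "dy": 2, "dz": 80, "wx": -0.003, "wy": 0.008, "wz": 0}, {"dx": 3.5, "dy": 2, "dz": 115, "wx": -0.003, "wy": 0.008, "wz": 0}, {"dx": 3.5, "dy": 2, "dz": 140, "wx": -0.003, "wy": 0.008, "wz": 0}, {"dx": 3.5, "dy": 2, "dz": 155, "wx": -0.003, "wy": 0.008, "wz": 0}, {"dx": 3.5, "dy": 2, "dz": 162, "wx": -0.003, "wy": 0.008, "wz": 0}, {"dx": 3.5, "dy": 2, "dz": 162, "wx": -0.003, "wy": 0.008, "wz": 0}, {"dx": 3.5, "dy": 2, "dz": 162, "wx": -0.003, "wy": 0.008, "wz": 0}]'

```text
clock: 41.1
eef_pos: [0.5141, -0.3066, 0.0383]
orientation: [179.7, -0.3, 6.0]
contact_force: [-0.0, -0.1, -1.9]
grip_width: 0.0163
grip_force: 107.9
```

```bash
python3 - <<'E'
from h import *
go(([.5119,-.3045,.029],Rdown(6)))
E
```

```text
now [ 0.5141 -0.3066  0.0383] [179.7  -0.3   6. ] F [-0.  -0.1 -1.9] w 0.0163 gf 107.9 t 41.1 j [-41.  20. 108.   0.  52.  43.]
d [-2.  -2.3  9.2] w [ 0.005 -0.005  0.   ] rows 1
```

Emit:
arm_command --steps '[{"dx": -2, "dy": -2, "dz": 4, "wx": 0.005, "wy": -0.005, "wz": 0}, {"dx": -2, "dy": -2, "dz": 7, "wx": 0.005, "wy": -0.005, "wz": 0}, {"dx": -2, "dy": -2, "dz": 9.5, "wx": 0.005, "wy": -0.005, "wz": 0}, {"dx": -2, "dy": -2, "dz": 9.5, "wx": 0.005, "wy": -0.005, "wz": 0}, {"dx": -2, "dy": -2, "dz": 9.5, "wx": 0.005, "wy": -0.005, "wz": 0}]'

```text
clock: 41.6
eef_pos: [0.511, -0.3047, 0.0284]
orientation: [-179.9, 0.1, 6.0]
contact_force: [-4.3, 1.2, 5.5]
grip_width: 0.0163
grip_force: 108.8
```

Emit:
arm_command --steps '[{"dx": 0, "dy": 0, "dz": 0, "wx": 0, "wy": 0, "wz": 0}, {"dx": 0, "dy": 0, "dz": 0, "wx": 0, "wy": 0, "wz": 0}, {"dx": 0, "dy": 0, "dz": 0, "wx": 0, "wy": 0, "wz": 0}, {"dx": 0, "dy": 0, "dz": 0, "wx": 0, "wy": 0, "wz": 0}, {"dx": 0, "dy": 0, "dz": 0, "wx": 0, "wy": 0, "wz": 0}]' --claw 32

```text
clock: 42.1
eef_pos: [0.5109, -0.3043, 0.027]
orientation: [-179.9, 0.1, 6.0]
contact_force: [-0.3, 0.4, 0.0]
grip_width: 0.0318
grip_force: 0.0
```

Emit:
arm_command --steps '[{"dx": 0, "dy": 0, "dz": -15, "wx": 0, "wy": 0, "wz": 0}, {"dx": 0, "dy": 0, "dz": -40, "wx": 0, "wy": 0, "wz": 0}, {"dx": 0, "dy": 0, "dz": -80, "wx": 0, "wy": 0, "wz": 0}, {"dx": 0, "dy": 0, "dz": -125, "wx": 0, "wy": 0, "wz": 0}, {"dx": 0, "dy": 0, "dz": -170, "wx": 0, "wy": 0, "wz": 0}, {"dx": 0, "dy": -150, "dz": -170, "wx": 0, "wy": 0, "wz": 0}, {"dx": 0, "dy": -150, "dz": -170, "wx": 0, "wy": 0, "wz": 0}, {"dx": 0, "dy": -150, "dz": -170, "wx": 0, "wy": 0, "wz": 0}, {"dx": 0, "dy": -150, "dz": -170, "wx": 0, "wy": 0, "wz": 0}, {"dx": 0, "dy": -150, "dz": -170, "wx": 0, "wy": 0, "wz": 0}]'

```text
clock: 43.1
eef_pos: [0.4958, -0.1546, 0.1988]
orientation: [-180.0, 0.0, 6.1]
contact_force: [-0.5, -0.7, -0.4]
grip_width: 0.0318
grip_force: 0.0
```

```bash
python3 - <<'E'
from h import *
go()
a,b=cam('top'),cam('side')
im=np.hstack([cv2.resize(b['img'][115:300,180:430],None,fx=1.9,fy=1.9),cv2.resize(a['img'][115:300,350:510],None,fx=1.9,fy=1.9)])
cv2.imwrite('pics/k11.png',im[:,:,::-1]);print(im.shape)
E
```

```text
now [ 0.4958 -0.1546  0.1988] [-180.     0.     6.1] F [-0.5 -0.7 -0.4] w 0.0318 gf 0.0 t 43.1 j [-29.  -2. 114.   0.  68.  55.]
(352, 779, 3)
```

View pics/k11.png

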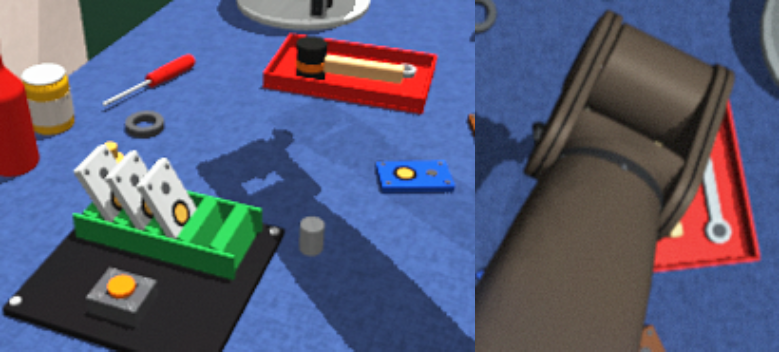

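The mallet and wrench are in the tray, the plates stand in their slots, the pin is down and the other things are unmoved. Handing in.

```bash
python3 -c "
from rig import env
print(env.hand_in())"
```

```text
the job is handed in; nothing more can be done
None
```

The job is handed in at about 43 s: all three plates on the bench stand in slots 1 to 3, the lock pin is driven home with the mallet, and the wrench and mallet are in the red tray; the hand-in returned no score.

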